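Fetch the boxed-in red mount and close the specimen tray

TASK

Fetch the red mount that is boxed in between the yellow carton and the can in the specimen tray: first stand both of those upright on the green mat, then set the red mount flat on the middle of the round brass stand, then put the carton and the can back upright in the tray, each where it stood before, and last put the blue cover squarely over the tray so that it sits fully down on the rim plate. Set everything down gently without dropping it, and leave the petri dish, the mouse and the tape roll where they are.

Things in the scene. Friction and masses are not known exactly. Their poses are not given: they have to be found in the camera images.
- tray: fixed tray: grey rim plate 116x212x5 mm; on it a white tray, long along y, outside 70x164, inside 62x156, wall tops 35 and floor 10 above the desk. Black cheeks (tops at 30) narrow its middle, y -17 to 17, to 41 mm. On its floor: mount in the middle, carton and can 42-45 mm from it along y, one at either end (varies). Origin: centre of underside
- cover: blue cover, open below, 0.25 kg, beside the tray at first. Outside 96x190 (y), inside 88x182 mm: 9 mm play over the white tray, either way round. Top 74 mm above its lower edge, ceiling 70; black bar handle on top, 14 thick (x), 80 long (y), 30 high. When on, its lower edge rests on the rim plate, 5 mm above the desk. Origin: centre of underside
- red_mount: red round specimen mount, diameter 30 mm, 16 mm high, axis z; origin: centre of the underside
- carton: small yellow carton, 46 x 45 mm, 62 mm high, 0.03 kg; origin: centre of the underside; its sides are along its x and y
- can: round can, black below with a clear upper part, diameter 38 mm, 56 mm high; origin: centre of the underside, z up
- mat: green mat, the side area, fixed, 100 (x) x 190 (y) x 3 mm, long along y; both set-aside things fit on it side by side along y; origin: centre of the underside
- stand: round brass stand, fixed, diameter 76 mm at the foot and 68 mm at the flat top, which is 14 mm above the desk, a thin white ring round its middle; origin: centre of the underside
- petri_dish: glass petri dish, diameter 90 mm, 18 mm high, to be left alone; origin: centre of the underside
- mouse: black computer mouse, 108 x 62 x 36 mm, to be left alone; origin: centre of the underside
- tape_roll: roll of beige tape lying flat, diameter 55 mm, 18 mm high, to be left alone; origin: centre of the underside
Mind the look-alikes: they are no part of the job. Of the things that look like the can, the largest one is meant.

How it is judged:
By the outcome, as a careful person would: the job done as asked, in the order asked, and still so for the second after the job is handed in, with the robot touching nothing.
It also fails if it takes over 112 s, if anything falls off the work surface, if the arm or the gripper's body presses on something with over 40 N, if the wrist force passes 120 N, or if a joint passes its speed limit or range.

ROBOT

A 7-joint arm with a two-finger parallel gripper is mounted at the origin on a cart in front of the work surface, level with it; the furniture and walls round the work are solid. World frame = base frame: x ahead of the robot, y to its left, z up, the work surface at z = 0. Lengths are in m, angles in rad, forces in N, time in s.
With the tool pointing down it reaches from about 0.425 to 0.875 m from the base axis. Payload 4.7 kg.
Tool frame: the origin (TCP) lies midway between the tips of the shut fingers; the grasp point (between the pads) lies 19 mm behind it (ctrl.grip_point_offset is the distance from the TCP to the grasp point, in m); z points along the fingers, y is the line along which they close (so a half turn about z gives the same grasp; the last joint's range is limited). The gripper opens to 87 mm and grips with 3 to 60 N. Pads are 19 mm wide; open, the fingers measure 117 mm over their backs; the gripper's body (75 mm by 190 mm) begins 51 mm behind the grasp point.
Start: joints at [1.226, 0.321, -0.07, 1.45, 0.023, 1.371, -0.057], TCP at [0.228, -0.609, 0.223] pointing down, gripper open.
Joint ranges: [-2.86, 2.86], [-0.3, 2.09], [-1.38, 1.24], [0.06, 2.45], [-1.56, 4.7], [0.09, 2.05], [-2.69, 2.69]. Speed limits (rad/s): [2.57, 2.57, 3.14, 3.14, 3.14, 3.14, 3.14].

INTERFACE

Orientations are given as a rotation vector (axis times angle).
In Python, from bench import ctrl gives the robot as it stands. The module is installed in compiled form; this text tells all that it offers.
- The arm moves only by the shell command python3 -m handwheel 'ROWS' [OPENING] [FORCE]. ROWS is JSON, a list of rows, each an object of numbers: "x", "y", "z": the shift along the tool's x, y, z in m; "wx", "wy", "wz": the turn, a rotation vector about the tool's x, y, z in degrees. A call has 1 to 10 rows; each row is the pose to reach, as a shift and turn from the pose commanded when the call began, along the tool's axes at that moment; what a row does not reach only later rows make up. A row lasts 1/12 s, in which the tool goes at most 41.7 mm and 7.16 degrees, less where a joint would pass 70% of its speed; a pose out of reach is approached as far as the arm can. A call with a gripper value outside its range is refused whole. OPENING is the finger opening in m, from 0 to 0.087, set as the call begins (- or left out, the last holds). The fingers move at their own pace and stop on an object; FORCE is the grip in N (left out, the last holds). Time passes only in rows, so rows that repeat a pose let the fingers close. It gives the time, the measured TCP pose, the force, the opening and the grip force at its end, in the units of the state.
- ctrl.get_state(): the state, without advancing time (a new reading comes with each control period).
- ctrl.get_image(name): name is "side" or "top"; returns a dict with "image" (400x640x3 uint8, red, green, blue), "K" (3x3 intrinsics, pixels), "world_to_cam" (4x4, takes a point from world to camera coordinates). Camera axes: x right, y down, z forward; pixel columns grow to the right and rows downward; lengths in m; the calibration is good to about 2 mm. A picture is of the moment at which its call begins. There is no depth.
- ctrl.close_job(): hands the job in; it is judged then, once.
The state is a dict: "time": time; "joint_positions": joint angles; "qd": joint speeds; "joint_torque": joint torques, N m; "position": TCP position; "tool_rot": TCP orientation; "ft_force": force on the tool from outside, world axes, zero at the start; "torque": the same for the moment, N m; "grip_width": opening from 0.0 (shut) to 1.0 (fully open); "grip_force": force on a finger pad.
Only numpy, scipy, OpenCV 4.12 (cv2) and the standard library are available. Lean on these libraries where they do the work, as an engineer would, in place of code of your own. Each camera call takes 0.05 s, during which the arm holds its last target. There are 200 camera calls.

## Working session

There is one attempt and no reset: what is moved stays moved. The work goes in short steps, Python scripts to look and compute and a shell command to move; the robot and the scene stay as the last step left them, time stands still between calls to the robot, and variables do not carry over. Pictures are saved under pics/ and viewed, at most 14 in all, crops included, and the job is handed in when it is done.

```bash
mkdir -p pics
cat > h.py <<'E'
import numpy as np, cv2
from bench import ctrl
from scipy.spatial.transform import Rotation as R
def shot(cam,fn=None):
    d=ctrl.get_image(cam)
    if fn: cv2.imwrite('pics/'+fn,cv2.cvtColor(d['image'],cv2.COLOR_RGB2BGR))
    return d
def ray(d,u,v,z):
    K=np.array(d['K']);T=np.array(d['world_to_cam']);Rm=T[:3,:3];c=-Rm.T@T[:3,3]
    r=Rm.T@np.linalg.inv(K)@np.array([u,v,1.]);s=(z-c[2])/r[2];return c+s*r
def proj(d,p):
    T=np.array(d['world_to_cam']);q=np.array(d['K'])@(T[:3,:3]@np.array(p)+T[:3,3]);return q[:2]/q[2]
E
python3 - <<'E'
from h import *
np.set_printoptions(precision=3,suppress=True)
for c in('top','side'):
    d=shot(c,c+'0.png');T=np.array(d['world_to_cam']);print(np.array(d['K'])[0],-T[:3,:3].T@T[:3,3],T[:3,:3])
s=ctrl.get_state()
print({k:s[k] for k in('time','position','tool_rot','ft_force','grip_width')},R.from_rotvec(s['tool_rot']).as_matrix(),ctrl.grip_point_offset)
E
```

```text
[470.943   0.    321.819] [0.521 0.116 1.141] [[ 0.026 -1.    -0.   ]
 [-0.997 -0.026 -0.071]
 [ 0.071  0.002 -0.997]]
[402.907   0.    323.082] [ 0.553 -0.577  0.656] [[ 0.999 -0.043  0.012]
 [-0.019 -0.666 -0.746]
 [ 0.04   0.745 -0.666]]
{'time': 0.1, 'position': array([ 0.228, -0.608,  0.222]), 'tool_rot': array([-3.09 , -0.56 ,  0.001]), 'ft_force': array([-0.676,  0.468,  0.303]), 'grip_width': 0.9990683519419284} [[ 0.936  0.351 -0.001]
 [ 0.351 -0.936  0.002]
 [-0.    -0.002 -1.   ]] 0.0187
```

View pics/top0.png

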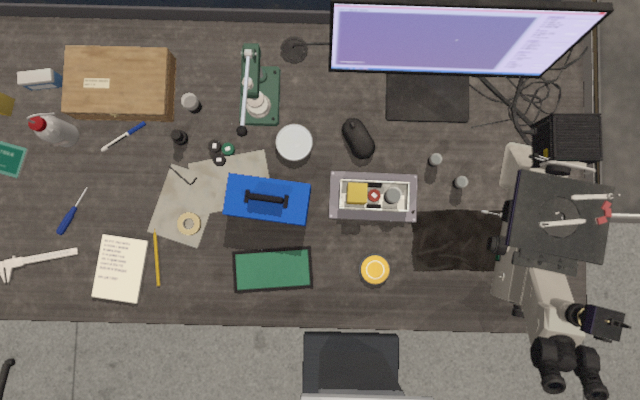

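View pics/side0.png

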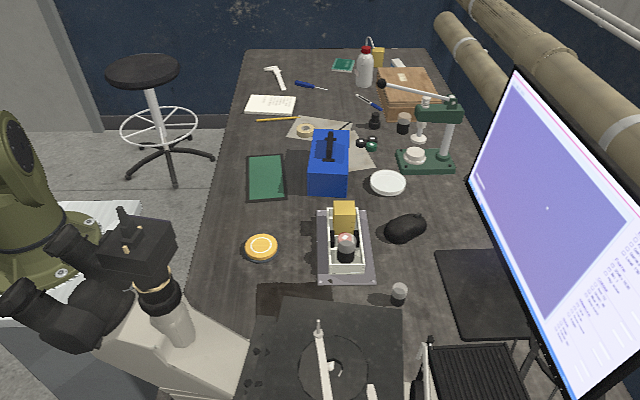

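The top view shows the tray at about (373,197), with the carton at (357,194), the mount at (374,196) and the can at (393,196). The cover is at (267,199), the mat at (272,269) and the stand at (375,269). The side view agrees. I'll zoom in for detail next.

Run:
```python
from h import *
np.set_printoptions(precision=4,suppress=True)
t=shot('top');s=shot('side');st=ctrl.get_state();p=st['position']
print(proj(t,p),proj(s,p),proj(s,[0,0,0]),proj(s,p+[0,0,.2]))
bg=lambda d:cv2.cvtColor(d['image'],cv2.COLOR_RGB2BGR)
a=cv2.resize(bg(t)[140:305,215:425],None,fx=3.6,fy=3.6,interpolation=cv2.INTER_CUBIC)
cv2.imwrite('pics/crop1.png',a)
b=cv2.resize(bg(s)[190:300,300:390],None,fx=5,fy=5,interpolation=cv2.INTER_CUBIC)
cv2.imwrite('pics/crop2.png',b)
h=cv2.cvtColor(t['image'],cv2.COLOR_RGB2HSV)
roi=np.zeros(h.shape[:2],np.uint8);roi[150:300,215:430]=255
def m(lo,hi,z,name):
    k=cv2.inRange(h,lo,hi)&roi
    cs,_=cv2.findContours(k,0,2);c=max(cs,key=cv2.contourArea)
    r=cv2.minAreaRect(c);bx=cv2.boxPoints(r)
    w=np.array([ray(t,u+0,v,z)[:2] for u,v in bx]);
    e=[w[1]-w[0],w[2]-w[1]]
    print(name,r,'ctr',w.mean(0),[ (np.linalg.norm(q),np.degrees(np.arctan2(q[1],q[0]))) for q in e])
m((105,150,40),(125,255,255),.074,'cover')
m((60,80,40),(90,255,255),.003,'mat')
m((18,120,120),(30,255,255),.014,'stand?')
roi[:,:]=0;roi[170:220,335:420]=255
m((20,120,90),(35,255,255),.072,'carton')
m((0,120,60),(8,255,255),.026,'mount')
```

```text
[699.1925 403.8636] [-199.705   754.2955] [ 44.0431 251.6166] [-770.7232  872.5107]
cover ((266.6954650878906, 198.9580078125), (83.55377960205078, 42.42591857910156), 7.853313446044922) ctr [0.6096 0.2441] [(np.float64(0.09679488555328594), np.float64(-5.518352265316903)), (np.float64(0.19082638290437165), np.float64(-96.41549676354927))]
mat ((272.1624450683594, 269.27410888671875), (35.6235237121582, 72.95697021484375), 85.91438293457031) ctr [0.4465 0.2336] [(np.float64(0.17544447894209333), np.float64(-84.44570734960853)), (np.float64(0.08496695027679924), np.float64(-174.28980266704113))]
stand? ((374.5, 269.0), (28.0, 27.0), 90.0) ctr [ 0.4541 -0.0106] [(np.float64(0.06429453924757), np.float64(-88.51561424601867)), (np.float64(0.06608018469089968), np.float64(-179.08633863730606))]
carton ((357.0, 193.0), (20.0, 20.0), 90.0) ctr [0.6286 0.0389] [(np.float64(0.045667641523938596), np.float64(-88.51847398905983)), (np.float64(0.04580403702972891), np.float64(-178.90545079463266))]
mount ((373.5, 195.5), (11.0, 11.0), 90.0) ctr [ 0.6282 -0.0038] [(np.float64(0.02616970638957963), np.float64(-88.51819322782785)), (np.float64(0.026256532523220404), np.float64(-179.00881710006962))]
```

View pics/crop1.png

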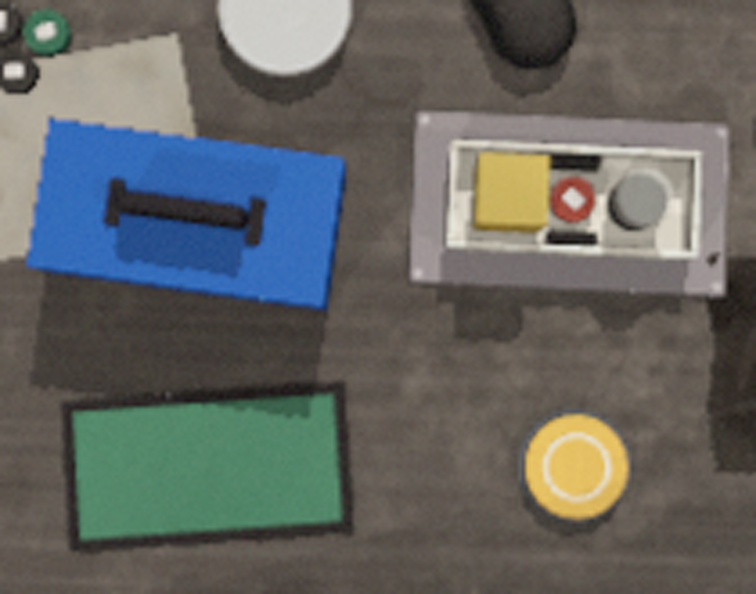

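View pics/crop2.png

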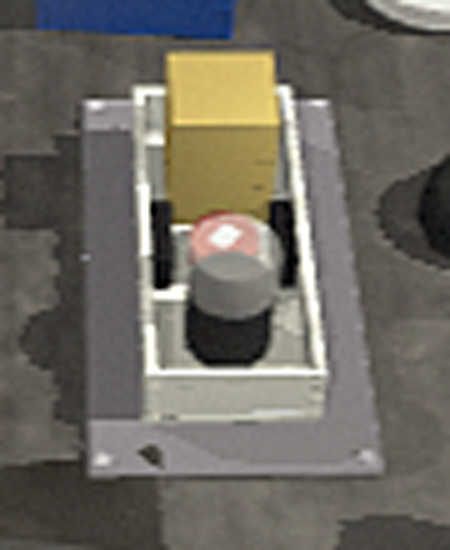

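The crops show the rim plate corners at about (417,112), (727,126), (724,296) and (411,280) in crop pixels. The tray wall corners are at (452,141), (702,151), (697,258) and (448,246), and the can top is around (640,198). Next I'll compute the tray and can poses, and triangulate the microscope as an obstacle on the way.

Run:
```python
from h import *
np.set_printoptions(precision=4,suppress=True)
t=shot('top');s=shot('side')
cv=lambda X,Y:((X+.5)/3.6-.5+215,(Y+.5)/3.6-.5+140)
def quad(c,z,n):
    w=np.array([ray(t,*cv(*q),z)[:2] for q in c]);e=np.diff(np.vstack([w,w[:1]]),axis=0)
    print(n,w.mean(0),np.linalg.norm(e,axis=1),np.degrees(np.arctan2(e[:,1],e[:,0])))
quad([(417,112),(727,126),(724,296),(411,280)],.005,'rim')
quad([(452,141),(702,151),(697,258),(448,246)],.035,'tray')
quad([(476,153),(550,153),(547,230),(476,229)],.072,'carton')
quad([(65,404),(343,383),(351,531),(74,549)],.003,'mat')
quad([(110,181),(265,199),(261,245),(106,224)],.1,'handle')
for z in(.066,.05,.04):print('can',z,ray(t,*cv(640,198),z))
print('can side',ray(s,346.5,247,.04),ray(s,346.5,190+252/5,.066),ray(s,346.5,190+367/5,.010))
def tri(a,b):
    ca,da=ray(t,*a,0),ray(t,*a,1);cb,db=ray(s,*b,0),ray(s,*b,1)
    A=np.c_[da-ca,-(db-cb)];k=np.linalg.lstsq(A,cb-ca,rcond=None)[0]
    p,q=ca+k[0]*(da-ca),cb+k[1]*(db-cb);return (p+q)/2,np.linalg.norm(p-q)
for a,b in[((600,320),(140,235)),((553,378),(5,290)),((592,390),(50,230)),((540,130),(430,345)),((510,200),(290,300)),((607,212),(318,322))]:print(tri(a,b))
```

```text
rim [ 0.6288 -0.0046] [0.2094 0.1148 0.21   0.1136] [-91.1252 179.6643  88.5542  -0.6202]
tray [ 0.6288 -0.0046] [0.1642 0.0705 0.1629 0.0692] [-90.8247 178.0706  88.717   -0.8416]
carton [0.6291 0.039 ] [0.0469 0.049  0.0449 0.0484] [-88.5185 178.8741  90.673    1.268 ]
mat [0.4465 0.2328] [0.1863 0.0982 0.1844 0.0962] [ -84.2107 -175.309    95.1682    5.8155]
handle [0.6081 0.2421] [0.0964 0.0285 0.0964 0.0267] [-95.1654 176.8216  83.7554  -3.1499]
can 0.066 [ 0.6275 -0.0428  0.066 ]
can 0.05 [ 0.629  -0.0452  0.05  ]
can 0.04 [ 0.63   -0.0466  0.04  ]
can side [ 0.6309 -0.0421  0.04  ] [ 0.6291 -0.0477  0.066 ] [ 0.6309 -0.0599  0.01  ]
(array([ 0.4047, -0.3252,  0.3889]), np.float64(0.002422940079526994))
(array([ 0.2653, -0.3107,  0.297 ]), np.float64(0.052366491500576616))
(array([ 0.3048, -0.3093,  0.3824]), np.float64(0.01767237512678126))
(array([ 0.7327, -0.3258,  0.1765]), np.float64(0.05163645161223764))
(array([ 0.5688, -0.2638,  0.1999]), np.float64(0.08210404313954536))
(array([ 0.5712, -0.3778,  0.3242]), np.float64(0.02021978366774974))
```

Run:
```python
from h import *
t=shot('top');s=shot('side')
bg=lambda d:cv2.cvtColor(d['image'],cv2.COLOR_RGB2BGR)
a=cv2.resize(bg(t)[120:400,470:640],None,fx=2.1,fy=2.1);b=cv2.resize(bg(s)[190:400,0:440],None,fx=1,fy=1)
b=cv2.copyMakeBorder(b,0,a.shape[0]-b.shape[0],0,0,0);cv2.imwrite('pics/ms.png',np.hstack([a,b]))
```

```text
(no output)
```

View pics/ms.png

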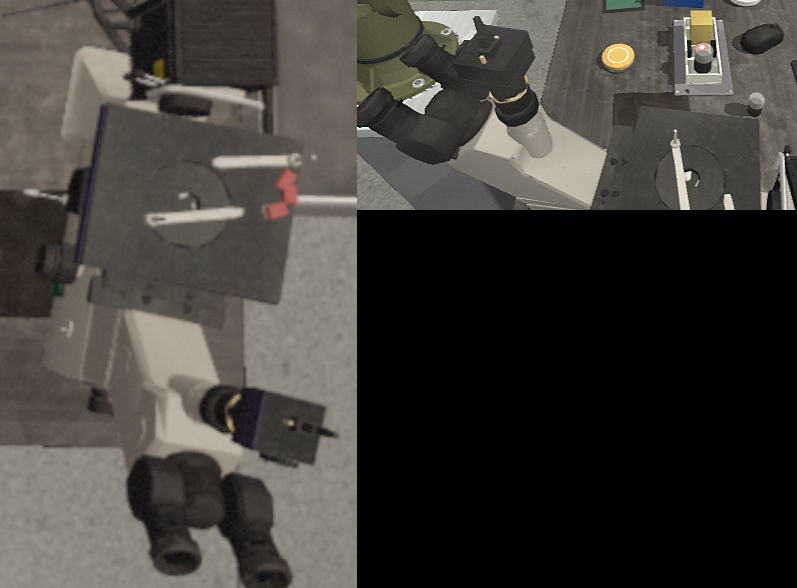

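The microscope blocks the direct way. It covers x .25–.73 and y −.26 to −.42, and its camera and eyepieces reach about z 0.4. I'll lift straight up first.

```bash
python3 -m handwheel '[{"z":-0.04},{"z":-0.08},{"z":-0.12},{"z":-0.16},{"z":-0.2},{"z":-0.24},{"z":-0.28},{"z":-0.31},{"z":-0.33},{"z":-0.33}]' 0.087 20; python3 -c "
from h import *
s=ctrl.get_state();print(s['joint_positions'],s['position'])"
```

```text
[ 1.22612299  0.32111519 -0.07008601  1.45064343  0.02262534  1.3708039
 -0.05690727] [ 0.22817171 -0.60858086  0.22243946]invalid input at $[0]: expected keys x, y, z, wx, wy, wz
```

```bash
python3 -m handwheel '[{"x":0,"y":0,"z":-0.04,"wx":0,"wy":0,"wz":0},{"x":0,"y":0,"z":-0.08,"wx":0,"wy":0,"wz":0},{"x":0,"y":0,"z":-0.12,"wx":0,"wy":0,"wz":0},{"x":0,"y":0,"z":-0.16,"wx":0,"wy":0,"wz":0},{"x":0,"y":0,"z":-0.2,"wx":0,"wy":0,"wz":0},{"x":0,"y":0,"z":-0.24,"wx":0,"wy":0,"wz":0},{"x":0,"y":0,"z":-0.28,"wx":0,"wy":0,"wz":0},{"x":0,"y":0,"z":-0.31,"wx":0,"wy":0,"wz":0},{"x":0,"y":0,"z":-0.33,"wx":0,"wy":0,"wz":0},{"x":0,"y":0,"z":-0.33,"wx":0,"wy":0,"wz":0}]' 0.087 20; python3 -c "
from h import *
s=ctrl.get_state();print(s['joint_positions'],s['position'])"
```

```text
time: 1.23
position: [0.2276, -0.6075, 0.5523]
tool_rot: [3.078, 0.559, 0.003]
ft_force: [-1.6, 0.1, 0.9]
grip_width: 0.998
grip_force: 0.0
[ 1.07818574e+00  4.24415026e-01  1.91693305e-01  6.55283435e-01
 -8.89553518e-02  2.05358763e+00 -1.00253862e-03] [ 0.22764647 -0.6074621   0.55230706]
```

```bash
python3 -m handwheel '[{"x":0.03,"y":-0.023,"z":0,"wx":0,"wy":0,"wz":-3.4},{"x":0.06,"y":-0.046,"z":0,"wx":0,"wy":0,"wz":-6.8},{"x":0.09,"y":-0.07,"z":0,"wx":0,"wy":0,"wz":-10.2},{"x":0.12,"y":-0.093,"z":0,"wx":0,"wy":0,"wz":-13.6},{"x":0.15,"y":-0.116,"z":0,"wx":0,"wy":0,"wz":-17},{"x":0.18,"y":-0.139,"z":0,"wx":0,"wy":0,"wz":-20.4},{"x":0.21,"y":-0.162,"z":0,"wx":0,"wy":0,"wz":-23.8},{"x":0.24,"y":-0.186,"z":0,"wx":0,"wy":0,"wz":-27.2},{"x":0.27,"y":-0.209,"z":0,"wx":0,"wy":0,"wz":-30.6},{"x":0.3,"y":-0.232,"z":0,"wx":0,"wy":0,"wz":-34}]'
cat >> h.py <<'E'
def go(x,y,z,a):
    "shift in tool axes and wz to reach TCP x,y,z with tool y along world angle a (deg)"
    s=ctrl.get_state();M=R.from_rotvec(s['tool_rot']).as_matrix();p=np.array(s['position'])
    d=M.T@(np.array([x,y,z])-p)
    ya=np.degrees(np.arctan2(M[1,1],M[0,1]));da=(a-ya+90)%180-90
    print('shift',d.round(4),'wz',round(-da,2),'| at',p.round(4),'yang',round(ya,2),'tilt',np.degrees(M[:2,2]).round(2),'q',np.array(s['joint_positions']).round(2),'F',np.array(s['ft_force']).round(1),'t',round(s['time'],2),'w',round(s['grip_width'],3))
E
python3 -c "
from h import *
go(.629,.039,.55,-1.2)"
```

```text
time: 2.07
position: [0.4275, -0.2824, 0.5474]
tool_rot: [2.784, 1.441, -0.001]
ft_force: [1.2, 0.3, 0.2]
grip_width: 1.001
grip_force: 0.0
shift [ 0.3787 -0.0211 -0.0041] wz -34.07 | at [ 0.4275 -0.2824  0.5474] yang -35.27 tilt [ 0.16 -0.36] q [ 0.63  0.08 -0.11  1.09  0.01  1.97 -0.09] F [1.2 0.3 0.2] t 2.07 w 1.001
```

```bash
python3 -m handwheel '[{"x":0.038,"y":-0.002,"z":0,"wx":0,"wy":0,"wz":-3.4},{"x":0.076,"y":-0.004,"z":0,"wx":0,"wy":0,"wz":-6.8},{"x":0.114,"y":-0.006,"z":0,"wx":0,"wy":0,"wz":-10.2},{"x":0.152,"y":-0.008,"z":0,"wx":0,"wy":0,"wz":-13.6},{"x":0.19,"y":-0.01,"z":0,"wx":0,"wy":0,"wz":-17},{"x":0.228,"y":-0.012,"z":0,"wx":0,"wy":0,"wz":-20.4},{"x":0.266,"y":-0.014,"z":0,"wx":0,"wy":0,"wz":-23.8},{"x":0.304,"y":-0.016,"z":0,"wx":0,"wy":0,"wz":-27.2},{"x":0.342,"y":-0.018,"z":0,"wx":0,"wy":0,"wz":-30.6},{"x":0.379,"y":-0.021,"z":0,"wx":0,"wy":0,"wz":-34}]' >/dev/null
python3 -m handwheel '[{"x":0,"y":0,"z":0.04,"wx":0,"wy":0,"wz":0},{"x":0,"y":0,"z":0.08,"wx":0,"wy":0,"wz":0},{"x":0,"y":0,"z":0.12,"wx":0,"wy":0,"wz":0},{"x":0,"y":0,"z":0.16,"wx":0,"wy":0,"wz":0},{"x":0,"y":0,"z":0.2,"wx":0,"wy":0,"wz":0},{"x":0,"y":0,"z":0.24,"wx":0,"wy":0,"wz":0},{"x":0,"y":0,"z":0.28,"wx":0,"wy":0,"wz":0},{"x":0,"y":0,"z":0.32,"wx":0,"wy":0,"wz":0},{"x":0,"y":0,"z":0.35,"wx":0,"wy":0,"wz":0},{"x":0,"y":0,"z":0.37,"wx":0,"wy":0,"wz":0}]' >/dev/null
python3 -m handwheel '[{"x":0,"y":0,"z":0,"wx":0,"wy":0,"wz":0},{"x":0,"y":0,"z":0,"wx":0,"wy":0,"wz":0},{"x":0,"y":0,"z":0,"wx":0,"wy":0,"wz":0}]'
python3 -c "
from h import *
go(.629,.039,.042,-.5)"
```

```text
time: 3.98
position: [0.6316, 0.0347, 0.1776]
tool_rot: [2.244, 2.188, -0.0]
ft_force: [0.9, 0.3, 1.3]
grip_width: 0.999
grip_force: 0.0
shift [ 0.005  -0.0034  0.1355] wz -0.95 | at [0.6316 0.0347 0.1776] yang -1.45 tilt [ 0.28 -0.31] q [ 0.21  0.33 -0.38  1.55  0.13  1.28 -0.22] F [0.9 0.3 1.3] t 3.98 w 0.999
```

```bash
python3 -m handwheel '[{"x":0.002,"y":-0.001,"z":0.02,"wx":0,"wy":0,"wz":-0.5},{"x":0.005,"y":-0.003,"z":0.04,"wx":0,"wy":0,"wz":-1},{"x":0.005,"y":-0.003,"z":0.06,"wx":0,"wy":0,"wz":-1},{"x":0.005,"y":-0.003,"z":0.08,"wx":0,"wy":0,"wz":-1},{"x":0.005,"y":-0.003,"z":0.1,"wx":0,"wy":0,"wz":-1},{"x":0.005,"y":-0.003,"z":0.115,"wx":0,"wy":0,"wz":-1},{"x":0.005,"y":-0.003,"z":0.125,"wx":0,"wy":0,"wz":-1},{"x":0.005,"y":-0.003,"z":0.132,"wx":0,"wy":0,"wz":-1},{"x":0.005,"y":-0.003,"z":0.135,"wx":0,"wy":0,"wz":-1},{"x":0.005,"y":-0.003,"z":0.135,"wx":0,"wy":0,"wz":-1}]'
python3 - <<'E'
from h import *
go(.629,.039,.042,-.5)
t=shot('top');s=shot('side')
bg=lambda d:cv2.cvtColor(d['image'],cv2.COLOR_RGB2BGR)
f=lambda i:cv2.resize(i,(400,400),interpolation=cv2.INTER_CUBIC)
cv2.imwrite('pics/g1.png',np.hstack([f(bg(t)[150:250,325:425]),f(bg(s)[180:300,290:410])]))
E
```

```text
time: 4.82
position: [0.6285, 0.0389, 0.0411]
tool_rot: [2.226, 2.209, -0.003]
ft_force: [-0.4, 0.1, 1.2]
grip_width: 1.0
grip_force: 0.0
shift [ 0.0001  0.0005 -0.0009] wz 0.06 | at [0.6285 0.0389 0.0411] yang -0.44 tilt [ 0.18 -0.32] q [ 0.19  0.45 -0.37  1.69  0.19  1.04 -0.25] F [-0.4  0.1  1.2] t 4.82 w 1.0
```

View pics/g1.png

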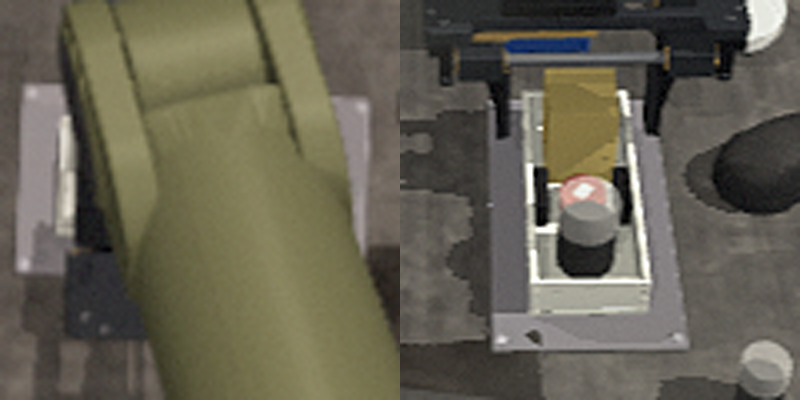

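The fingers straddle the carton and stay above the tray walls. Closing the gripper.

```bash
for i in 1; do python3 -m handwheel '[{"x":0,"y":0,"z":0,"wx":0,"wy":0,"wz":0},{"x":0,"y":0,"z":0,"wx":0,"wy":0,"wz":0},{"x":0,"y":0,"z":0,"wx":0,"wy":0,"wz":0},{"x":0,"y":0,"z":0,"wx":0,"wy":0,"wz":0},{"x":0,"y":0,"z":0,"wx":0,"wy":0,"wz":0},{"x":0,"y":0,"z":0,"wx":0,"wy":0,"wz":0},{"x":0,"y":0,"z":0,"wx":0,"wy":0,"wz":0},{"x":0,"y":0,"z":0,"wx":0,"wy":0,"wz":0},{"x":0,"y":0,"z":0,"wx":0,"wy":0,"wz":0},{"x":0,"y":0,"z":0,"wx":0,"wy":0,"wz":0}]' 0.03 10; done; python3 -c "
from h import *
go(.4465,.275,.13,5.5)"
```

```text
time: 5.75
position: [0.628, 0.0388, 0.0406]
tool_rot: [2.226, 2.209, -0.004]
ft_force: [-0.4, 0.6, -0.3]
grip_width: 0.521
grip_force: 10.0
shift [ 0.2343 -0.1831 -0.0912] wz -5.94 | at [0.628  0.0388 0.0406] yang -0.44 tilt [ 0.14 -0.32] q [ 0.19  0.45 -0.37  1.69  0.19  1.04 -0.25] F [-0.4  0.6 -0.3] t 5.75 w 0.521
```

```bash
python3 -m handwheel '[{"x":0,"y":0,"z":-0.006,"wx":0,"wy":0,"wz":0},{"x":0,"y":0,"z":-0.02,"wx":0,"wy":0,"wz":0},{"x":0,"y":0,"z":-0.04,"wx":0,"wy":0,"wz":0},{"x":0,"y":0,"z":-0.06,"wx":0,"wy":0,"wz":0},{"x":0,"y":0,"z":-0.08,"wx":0,"wy":0,"wz":0},{"x":0,"y":0,"z":-0.1,"wx":0,"wy":0,"wz":0},{"x":0,"y":0,"z":-0.12,"wx":0,"wy":0,"wz":0},{"x":0,"y":0,"z":-0.135,"wx":0,"wy":0,"wz":0},{"x":0,"y":0,"z":-0.14,"wx":0,"wy":0,"wz":0},{"x":0,"y":0,"z":-0.14,"wx":0,"wy":0,"wz":0}]'
python3 -m handwheel '[{"x":0.012,"y":-0.01,"z":0,"wx":0,"wy":0,"wz":0},{"x":0.035,"y":-0.03,"z":0,"wx":0,"wy":0,"wz":-1},{"x":0.062,"y":-0.05,"z":0,"wx":0,"wy":0,"wz":-2},{"x":0.09,"y":-0.07,"z":0,"wx":0,"wy":0,"wz":-3},{"x":0.12,"y":-0.093,"z":0,"wx":0,"wy":0,"wz":-4},{"x":0.15,"y":-0.116,"z":0,"wx":0,"wy":0,"wz":-5},{"x":0.18,"y":-0.14,"z":0,"wx":0,"wy":0,"wz":-6},{"x":0.207,"y":-0.161,"z":0,"wx":0,"wy":0,"wz":-6},{"x":0.225,"y":-0.176,"z":0,"wx":0,"wy":0,"wz":-6},{"x":0.234,"y":-0.183,"z":0,"wx":0,"wy":0,"wz":-6}]'
python3 -m handwheel '[{"x":0,"y":0,"z":0,"wx":0,"wy":0,"wz":0},{"x":0,"y":0,"z":0,"wx":0,"wy":0,"wz":0},{"x":0,"y":0,"z":0,"wx":0,"wy":0,"wz":0}]' >/dev/null
python3 -c "
from h import *
go(.4425,.275,.0345,5.5)"
```

```text
time: 6.58
position: [0.6287, 0.0399, 0.1833]
tool_rot: [2.224, 2.207, 0.001]
ft_force: [-0.7, -0.3, 0.8]
grip_width: 0.515
grip_force: 10.0
time: 7.42
position: [0.4415, 0.2785, 0.1776]
tool_rot: [2.101, 2.331, -0.008]
ft_force: [-0.3, 0.2, -0.3]
grip_width: 0.514
grip_force: 10.0
shift [ 0.0035 -0.0049  0.1437] wz -0.1 | at [0.4475 0.2729 0.1783] yang 5.4 tilt [ 0.1 -0.4] q [-0.05  0.12 -0.59  1.8   0.08  1.24 -0.57] F [-0.4 -1.8 -0.6] t 7.67 w 0.516
```

```bash
python3 -m handwheel '[{"x":0.003,"y":-0.005,"z":0.015,"wx":0,"wy":0,"wz":0},{"x":0.003,"y":-0.005,"z":0.035,"wx":0,"wy":0,"wz":0},{"x":0.003,"y":-0.005,"z":0.06,"wx":0,"wy":0,"wz":0},{"x":0.003,"y":-0.005,"z":0.085,"wx":0,"wy":0,"wz":0},{"x":0.003,"y":-0.005,"z":0.105,"wx":0,"wy":0,"wz":0},{"x":0.003,"y":-0.005,"z":0.12,"wx":0,"wy":0,"wz":0},{"x":0.003,"y":-0.005,"z":0.13,"wx":0,"wy":0,"wz":0},{"x":0.003,"y":-0.005,"z":0.137,"wx":0,"wy":0,"wz":0},{"x":0.003,"y":-0.005,"z":0.14,"wx":0,"wy":0,"wz":0},{"x":0.003,"y":-0.005,"z":0.14,"wx":0,"wy":0,"wz":0}]'
python3 -m handwheel '[{"x":0,"y":0,"z":0,"wx":0,"wy":0,"wz":0},{"x":0,"y":0,"z":0.001,"wx":0,"wy":0,"wz":0},{"x":0,"y":0,"z":0.001,"wx":0,"wy":0,"wz":0},{"x":0,"y":0,"z":0.002,"wx":0,"wy":0,"wz":0},{"x":0,"y":0,"z":0.002,"wx":0,"wy":0,"wz":0}]'
python3 -m handwheel '[{"x":0,"y":0,"z":0.001,"wx":0,"wy":0,"wz":0},{"x":0,"y":0,"z":0.001,"wx":0,"wy":0,"wz":0},{"x":0,"y":0,"z":0.001,"wx":0,"wy":0,"wz":0}]'
python3 -c "
from h import *
go(.4425,.275,.0338,5.5)"
```

```text
time: 8.5
position: [0.4418, 0.2761, 0.0385]
tool_rot: [2.109, 2.321, -0.005]
ft_force: [-0.3, 0.3, 1.5]
grip_width: 0.519
grip_force: 10.0
time: 8.92
position: [0.4416, 0.2768, 0.037]
tool_rot: [2.107, 2.322, -0.004]
ft_force: [-0.9, -0.9, -0.3]
grip_width: 0.514
grip_force: 10.0
time: 9.17
position: [0.4414, 0.2767, 0.0358]
tool_rot: [2.107, 2.323, -0.005]
ft_force: [0.8, -0.3, -1.1]
grip_width: 0.519
grip_force: 10.0
shift [-0.0018  0.001   0.002 ] wz 0.06 | at [0.4414 0.2767 0.0358] yang 5.56 tilt [ 0.11 -0.33] q [-0.09  0.28 -0.58  1.95  0.19  0.96 -0.67] F [ 0.8 -0.3 -1.1] t 9.17 w 0.519
```

```bash
python3 -m handwheel '[{"x":0,"y":0,"z":0.001,"wx":0,"wy":0,"wz":0},{"x":0,"y":0,"z":0.001,"wx":0,"wy":0,"wz":0}]'
python3 -m handwheel '[{"x":0,"y":0,"z":0.001,"wx":0,"wy":0,"wz":0},{"x":0,"y":0,"z":0.001,"wx":0,"wy":0,"wz":0}]'
python3 -m handwheel '[{"x":0,"y":0,"z":0.0005,"wx":0,"wy":0,"wz":0},{"x":0,"y":0,"z":0.0005,"wx":0,"wy":0,"wz":0}]'
python3 -c "
from h import *
go(.4425,.275,.0338,5.5)"
```

```text
time: 9.33
position: [0.4413, 0.2766, 0.0346]
tool_rot: [2.108, 2.323, -0.005]
ft_force: [0.1, -0.3, 0.2]
grip_width: 0.518
grip_force: 10.0
time: 9.5
position: [0.4414, 0.2767, 0.0345]
tool_rot: [2.107, 2.322, -0.005]
ft_force: [-1.4, -1.1, 5.7]
grip_width: 0.518
grip_force: 10.0
time: 9.67
position: [0.4414, 0.2767, 0.0344]
tool_rot: [2.107, 2.322, -0.005]
ft_force: [-3.3, -1.3, 9.8]
grip_width: 0.516
grip_force: 10.0
shift [-0.0018  0.0009  0.0007] wz 0.06 | at [0.4414 0.2767 0.0344] yang 5.56 tilt [ 0.12 -0.37] q [-0.1   0.28 -0.58  1.95  0.19  0.96 -0.67] F [-3.3 -1.3  9.8] t 9.67 w 0.516
```

```bash
python3 -m handwheel '[{"x":0,"y":0,"z":-0.0005,"wx":0,"wy":0,"wz":0},{"x":0,"y":0,"z":-0.0005,"wx":0,"wy":0,"wz":0}]' >/dev/null
python3 -m handwheel '[{"x":0,"y":0,"z":0,"wx":0,"wy":0,"wz":0},{"x":0,"y":0,"z":0,"wx":0,"wy":0,"wz":0},{"x":0,"y":0,"z":0,"wx":0,"wy":0,"wz":0},{"x":0,"y":0,"z":0,"wx":0,"wy":0,"wz":0},{"x":0,"y":0,"z":0,"wx":0,"wy":0,"wz":0},{"x":0,"y":0,"z":0,"wx":0,"wy":0,"wz":0}]' 0.08
python3 -m handwheel '[{"x":0,"y":0,"z":-0.01,"wx":0,"wy":0,"wz":0},{"x":0,"y":0,"z":-0.03,"wx":0,"wy":0,"wz":0},{"x":0,"y":0,"z":-0.06,"wx":0,"wy":0,"wz":0},{"x":0,"y":0,"z":-0.09,"wx":0,"wy":0,"wz":0},{"x":0,"y":0,"z":-0.12,"wx":0,"wy":0,"wz":0},{"x":0,"y":0,"z":-0.14,"wx":0,"wy":0,"wz":0},{"x":0,"y":0,"z":-0.145,"wx":0,"wy":0,"wz":0},{"x":0,"y":0,"z":-0.145,"wx":0,"wy":0,"wz":0}]'
python3 -c "
from h import *
go(.630,-.046,.18,-1.2)"
```

```text
time: 10.33
position: [0.4413, 0.2767, 0.0337]
tool_rot: [2.108, 2.323, -0.005]
ft_force: [-0.3, 0.8, 0.6]
grip_width: 0.874
grip_force: 0.0
time: 11.0
position: [0.4421, 0.2783, 0.181]
tool_rot: [2.106, 2.321, 0.002]
ft_force: [-0.0, 0.5, -0.2]
grip_width: 0.917
grip_force: 0.0
shift [-0.3409  0.1555  0.0035] wz 6.76 | at [0.4421 0.2783 0.181 ] yang 5.56 tilt [ 0.34 -0.23] q [-0.05  0.11 -0.6   1.81  0.07  1.24 -0.57] F [-0.   0.5 -0.2] t 11.0 w 0.917
```

```bash
python3 -m handwheel '[{"x":-0.02,"y":0.01,"z":0,"wx":0,"wy":0,"wz":0.5},{"x":-0.055,"y":0.025,"z":0,"wx":0,"wy":0,"wz":1},{"x":-0.093,"y":0.042,"z":0,"wx":0,"wy":0,"wz":2},{"x":-0.131,"y":0.06,"z":0,"wx":0,"wy":0,"wz":3},{"x":-0.169,"y":0.077,"z":0,"wx":0,"wy":0,"wz":3.8},{"x":-0.207,"y":0.094,"z":0,"wx":0,"wy":0,"wz":4.6},{"x":-0.245,"y":0.112,"z":0,"wx":0,"wy":0,"wz":5.4},{"x":-0.283,"y":0.129,"z":0,"wx":0,"wy":0,"wz":6},{"x":-0.315,"y":0.144,"z":0,"wx":0,"wy":0,"wz":6.6},{"x":-0.341,"y":0.156,"z":0,"wx":0,"wy":0,"wz":6.8}]' 0.087 >/dev/null
python3 -m handwheel '[{"x":0,"y":0,"z":0,"wx":0,"wy":0,"wz":0},{"x":0,"y":0,"z":0,"wx":0,"wy":0,"wz":0},{"x":0,"y":0,"z":0,"wx":0,"wy":0,"wz":0}]' >/dev/null
python3 - <<'E'
from h import *
go(.630,-.046,.04,-1.2)
s=shot('side');cv2.imwrite('pics/g2.png',cv2.resize(cv2.cvtColor(s['image'],cv2.COLOR_RGB2BGR)[120:300,230:430],None,fx=3,fy=3))
E
```

```text
shift [0.0003 0.0018 0.1393] wz 0.0 | at [ 0.6283 -0.0457  0.1793] yang -1.2 tilt [-0.06 -0.25] q [ 0.3   0.32 -0.33  1.55  0.11  1.29 -0.07] F [-1.1 -0.6 -0.9] t 12.08 w 1.0
```

View pics/g2.png

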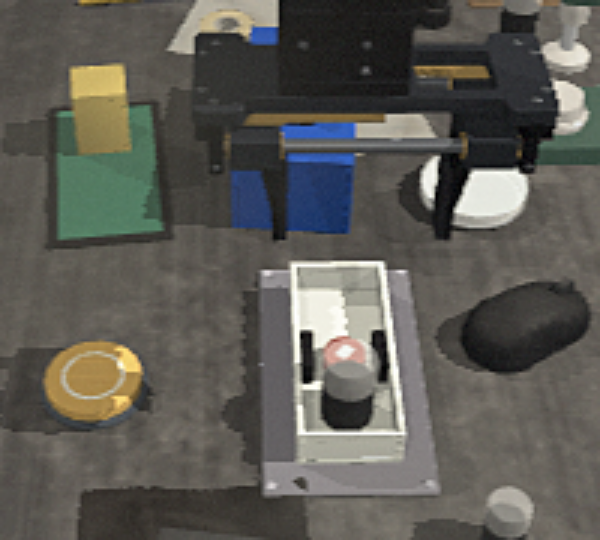

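The carton stands upright on the mat at about (100,110), and the can is untouched at (348,390). I'll go down and grip the can.

```bash
python3 -m handwheel '[{"x":0,"y":0.002,"z":0.015,"wx":0,"wy":0,"wz":0},{"x":0,"y":0.002,"z":0.035,"wx":0,"wy":0,"wz":0},{"x":0,"y":0.002,"z":0.06,"wx":0,"wy":0,"wz":0},{"x":0,"y":0.002,"z":0.085,"wx":0,"wy":0,"wz":0},{"x":0,"y":0.002,"z":0.105,"wx":0,"wy":0,"wz":0},{"x":0,"y":0.002,"z":0.12,"wx":0,"wy":0,"wz":0},{"x":0,"y":0.002,"z":0.13,"wx":0,"wy":0,"wz":0},{"x":0,"y":0.002,"z":0.136,"wx":0,"wy":0,"wz":0},{"x":0,"y":0.002,"z":0.139,"wx":0,"wy":0,"wz":0},{"x":0,"y":0.002,"z":0.139,"wx":0,"wy":0,"wz":0}]'
python3 -m handwheel '[{"x":0,"y":0,"z":0,"wx":0,"wy":0,"wz":0},{"x":0,"y":0,"z":0,"wx":0,"wy":0,"wz":0},{"x":0,"y":0,"z":0,"wx":0,"wy":0,"wz":0},{"x":0,"y":0,"z":0,"wx":0,"wy":0,"wz":0},{"x":0,"y":0,"z":0,"wx":0,"wy":0,"wz":0},{"x":0,"y":0,"z":0,"wx":0,"wy":0,"wz":0},{"x":0,"y":0,"z":0,"wx":0,"wy":0,"wz":0},{"x":0,"y":0,"z":0,"wx":0,"wy":0,"wz":0},{"x":0,"y":0,"z":0,"wx":0,"wy":0,"wz":0},{"x":0,"y":0,"z":0,"wx":0,"wy":0,"wz":0}]' 0.025 15
python3 -c "
from h import *
go(.4505,.191,.18,5.5)"
```

```text
time: 12.97
position: [0.6317, -0.047, 0.0421]
tool_rot: [2.241, 2.194, -0.004]
ft_force: [-0.3, -0.1, -0.1]
grip_width: 1.003
grip_force: 0.0
time: 13.8
position: [0.6314, -0.0476, 0.042]
tool_rot: [2.242, 2.194, -0.005]
ft_force: [-0.7, -0.1, 0.8]
grip_width: 0.432
grip_force: 15.0
shift [ 0.2339 -0.1858 -0.1396] wz -6.74 | at [ 0.6314 -0.0476  0.042 ] yang -1.24 tilt [ 0.08 -0.33] q [ 0.28  0.45 -0.31  1.68  0.16  1.04 -0.11] F [-0.7 -0.1  0.8] t 13.8 w 0.432
```

```bash
python3 -m handwheel '[{"x":0,"y":0,"z":-0.006,"wx":0,"wy":0,"wz":0},{"x":0,"y":0,"z":-0.02,"wx":0,"wy":0,"wz":0},{"x":0,"y":0,"z":-0.04,"wx":0,"wy":0,"wz":0},{"x":0,"y":0,"z":-0.06,"wx":0,"wy":0,"wz":0},{"x":0,"y":0,"z":-0.08,"wx":0,"wy":0,"wz":0},{"x":0,"y":0,"z":-0.1,"wx":0,"wy":0,"wz":0},{"x":0,"y":0,"z":-0.12,"wx":0,"wy":0,"wz":0},{"x":0,"y":0,"z":-0.135,"wx":0,"wy":0,"wz":0},{"x":0,"y":0,"z":-0.14,"wx":0,"wy":0,"wz":0},{"x":0,"y":0,"z":-0.14,"wx":0,"wy":0,"wz":0}]'
python3 -m handwheel '[{"x":0.012,"y":-0.01,"z":0,"wx":0,"wy":0,"wz":0},{"x":0.035,"y":-0.03,"z":0,"wx":0,"wy":0,"wz":-1},{"x":0.062,"y":-0.05,"z":0,"wx":0,"wy":0,"wz":-2},{"x":0.09,"y":-0.071,"z":0,"wx":0,"wy":0,"wz":-3},{"x":0.12,"y":-0.095,"z":0,"wx":0,"wy":0,"wz":-4},{"x":0.15,"y":-0.119,"z":0,"wx":0,"wy":0,"wz":-5},{"x":0.18,"y":-0.143,"z":0,"wx":0,"wy":0,"wz":-6},{"x":0.207,"y":-0.164,"z":0,"wx":0,"wy":0,"wz":-6.7},{"x":0.225,"y":-0.178,"z":0,"wx":0,"wy":0,"wz":-6.7},{"x":0.234,"y":-0.186,"z":0,"wx":0,"wy":0,"wz":-6.7}]'
python3 -m handwheel '[{"x":0,"y":0,"z":0,"wx":0,"wy":0,"wz":0},{"x":0,"y":0,"z":0,"wx":0,"wy":0,"wz":0},{"x":0,"y":0,"z":0,"wx":0,"wy":0,"wz":0}]' >/dev/null
python3 -c "
from h import *
go(.4505,.191,.035,5.5)"
```

```text
time: 14.63
position: [0.6327, -0.0467, 0.1848]
tool_rot: [2.239, 2.191, 0.001]
ft_force: [0.0, -0.1, -0.3]
grip_width: 0.427
grip_force: 15.0
time: 15.47
position: [0.4477, 0.1942, 0.1796]
tool_rot: [2.105, 2.327, -0.006]
ft_force: [1.4, 0.2, -1.6]
grip_width: 0.432
grip_force: 15.0
shift [ 0.0029 -0.0012  0.145 ] wz -0.2 | at [0.4517 0.1892 0.18  ] yang 5.3 tilt [ 0.12 -0.37] q [ 0.08  0.03 -0.54  1.88  0.02  1.24 -0.38] F [ 0.7 -0.3  0.1] t 15.72 w 0.429
```

```bash
python3 -m handwheel '[{"x":0.003,"y":-0.001,"z":0.015,"wx":0,"wy":0,"wz":0},{"x":0.003,"y":-0.001,"z":0.035,"wx":0,"wy":0,"wz":0},{"x":0.003,"y":-0.001,"z":0.06,"wx":0,"wy":0,"wz":0},{"x":0.003,"y":-0.001,"z":0.085,"wx":0,"wy":0,"wz":0},{"x":0.003,"y":-0.001,"z":0.105,"wx":0,"wy":0,"wz":0},{"x":0.003,"y":-0.001,"z":0.12,"wx":0,"wy":0,"wz":0},{"x":0.003,"y":-0.001,"z":0.13,"wx":0,"wy":0,"wz":0},{"x":0.003,"y":-0.001,"z":0.137,"wx":0,"wy":0,"wz":0},{"x":0.003,"y":-0.001,"z":0.141,"wx":0,"wy":0,"wz":0},{"x":0.003,"y":-0.001,"z":0.141,"wx":0,"wy":0,"wz":0}]'
python3 -m handwheel '[{"x":0,"y":0,"z":0.001,"wx":0,"wy":0,"wz":0},{"x":0,"y":0,"z":0.001,"wx":0,"wy":0,"wz":0},{"x":0,"y":0,"z":0.002,"wx":0,"wy":0,"wz":0},{"x":0,"y":0,"z":0.002,"wx":0,"wy":0,"wz":0}]'
python3 -m handwheel '[{"x":0,"y":0,"z":0.001,"wx":0,"wy":0,"wz":0},{"x":0,"y":0,"z":0.001,"wx":0,"wy":0,"wz":0}]'
```

```text
time: 16.55
position: [0.4498, 0.1927, 0.0389]
tool_rot: [2.111, 2.32, -0.005]
ft_force: [0.4, -0.0, -0.6]
grip_width: 0.435
grip_force: 15.0
time: 16.88
position: [0.4499, 0.1934, 0.0378]
tool_rot: [2.109, 2.32, -0.003]
ft_force: [-0.4, 0.7, -1.5]
grip_width: 0.433
grip_force: 15.0
time: 17.05
position: [0.4496, 0.1933, 0.0364]
tool_rot: [2.109, 2.321, -0.004]
ft_force: [-1.4, 0.6, -0.0]
grip_width: 0.433
grip_force: 15.0
```

```bash
python3 -m handwheel '[{"x":0,"y":0,"z":0.001,"wx":0,"wy":0,"wz":0},{"x":0,"y":0,"z":0.001,"wx":0,"wy":0,"wz":0}]'
python3 -m handwheel '[{"x":0,"y":0,"z":0.0006,"wx":0,"wy":0,"wz":0},{"x":0,"y":0,"z":0.0006,"wx":0,"wy":0,"wz":0}]'
```

```text
time: 17.22
position: [0.4497, 0.1934, 0.0358]
tool_rot: [2.109, 2.321, -0.004]
ft_force: [-1.9, -0.9, 3.5]
grip_width: 0.432
grip_force: 15.0
time: 17.38
position: [0.4497, 0.1934, 0.0358]
tool_rot: [2.109, 2.32, -0.005]
ft_force: [-2.7, -1.7, 8.7]
grip_width: 0.426
grip_force: 14.9
```

```bash
python3 -m handwheel '[{"x":0,"y":0,"z":-0.0006,"wx":0,"wy":0,"wz":0},{"x":0,"y":0,"z":-0.0006,"wx":0,"wy":0,"wz":0}]' >/dev/null
python3 -m handwheel '[{"x":0,"y":0,"z":0,"wx":0,"wy":0,"wz":0},{"x":0,"y":0,"z":0,"wx":0,"wy":0,"wz":0},{"x":0,"y":0,"z":0,"wx":0,"wy":0,"wz":0},{"x":0,"y":0,"z":0,"wx":0,"wy":0,"wz":0},{"x":0,"y":0,"z":0,"wx":0,"wy":0,"wz":0},{"x":0,"y":0,"z":0,"wx":0,"wy":0,"wz":0}]' 0.07
python3 -m handwheel '[{"x":0,"y":0,"z":-0.01,"wx":0,"wy":0,"wz":0},{"x":0,"y":0,"z":-0.03,"wx":0,"wy":0,"wz":0},{"x":0,"y":0,"z":-0.06,"wx":0,"wy":0,"wz":0},{"x":0,"y":0,"z":-0.09,"wx":0,"wy":0,"wz":0},{"x":0,"y":0,"z":-0.12,"wx":0,"wy":0,"wz":0},{"x":0,"y":0,"z":-0.14,"wx":0,"wy":0,"wz":0},{"x":0,"y":0,"z":-0.145,"wx":0,"wy":0,"wz":0},{"x":0,"y":0,"z":-0.145,"wx":0,"wy":0,"wz":0}]' 0.06
python3 -c "
from h import *
go(.6285,-.004,.12,88.8)"
```

```text
time: 18.05
position: [0.4495, 0.1932, 0.0352]
tool_rot: [2.11, 2.321, -0.004]
ft_force: [1.1, 0.5, 1.2]
grip_width: 0.767
grip_force: 0.0
time: 18.72
position: [0.4504, 0.1946, 0.1825]
tool_rot: [2.108, 2.319, 0.001]
ft_force: [-0.4, 0.0, 0.2]
grip_width: 0.693
grip_force: 0.0
shift [-0.2143  0.158   0.0645] wz -83.34 | at [0.4504 0.1946 0.1825] yang 5.46 tilt [ 0.36 -0.27] q [ 0.08  0.03 -0.55  1.88  0.02  1.24 -0.38] F [-0.4  0.   0.2] t 18.72 w 0.693
```

```bash
python3 -m handwheel '[{"x":-0.015,"y":0.011,"z":0,"wx":0,"wy":0,"wz":-5},{"x":-0.035,"y":0.026,"z":0,"wx":0,"wy":0,"wz":-11},{"x":-0.06,"y":0.044,"z":0,"wx":0,"wy":0,"wz":-18},{"x":-0.085,"y":0.063,"z":0,"wx":0,"wy":0,"wz":-25},{"x":-0.11,"y":0.081,"z":0,"wx":0,"wy":0,"wz":-32},{"x":-0.135,"y":0.1,"z":0,"wx":0,"wy":0,"wz":-39},{"x":-0.16,"y":0.118,"z":0,"wx":0,"wy":0,"wz":-46},{"x":-0.185,"y":0.136,"z":0,"wx":0,"wy":0,"wz":-53},{"x":-0.203,"y":0.15,"z":0,"wx":0,"wy":0,"wz":-60},{"x":-0.214,"y":0.158,"z":0,"wx":0,"wy":0,"wz":-67}]' >/dev/null
python3 -m handwheel '[{"x":0,"y":0,"z":0.01,"wx":0,"wy":0,"wz":-6},{"x":0,"y":0,"z":0.03,"wx":0,"wy":0,"wz":-12},{"x":0,"y":0,"z":0.05,"wx":0,"wy":0,"wz":-16.4},{"x":0,"y":0,"z":0.06,"wx":0,"wy":0,"wz":-16.4},{"x":0,"y":0,"z":0.064,"wx":0,"wy":0,"wz":-16.4},{"x":0,"y":0,"z":0.064,"wx":0,"wy":0,"wz":-16.4},{"x":0,"y":0,"z":0.064,"wx":0,"wy":0,"wz":-16.4}]'
python3 - <<'E'
from h import *
go(.6285,-.004,.0125,88.8)
s=shot('side');cv2.imwrite('pics/g3.png',cv2.resize(cv2.cvtColor(s['image'],cv2.COLOR_RGB2BGR)[130:300,230:430],None,fx=3,fy=3))
E
```

```text
time: 20.13
position: [0.6272, -0.0041, 0.118]
tool_rot: [0.033, 3.139, -0.009]
ft_force: [0.2, -0.9, 0.6]
grip_width: 0.694
grip_force: 0.0
shift [-0.0011  0.0007  0.1055] wz -0.0 | at [ 0.6272 -0.0041  0.118 ] yang 88.8 tilt [ 0.13 -0.32] q [ 0.36  0.38 -0.49  1.63  0.2   1.18  1.37] F [ 0.2 -0.9  0.6] t 20.13 w 0.694
```

View pics/g3.png

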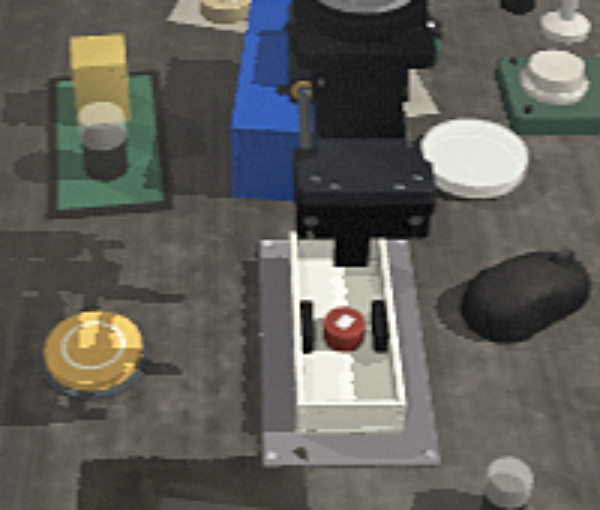

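The carton and can both stand on the mat, and the mount is alone between the cheeks at (345,327). Descending and gripping along y.

```bash
python3 -m handwheel '[{"x":-0.001,"y":0.001,"z":0.015,"wx":0,"wy":0,"wz":0},{"x":-0.001,"y":0.001,"z":0.035,"wx":0,"wy":0,"wz":0},{"x":-0.001,"y":0.001,"z":0.055,"wx":0,"wy":0,"wz":0},{"x":-0.001,"y":0.001,"z":0.075,"wx":0,"wy":0,"wz":0},{"x":-0.001,"y":0.001,"z":0.088,"wx":0,"wy":0,"wz":0},{"x":-0.001,"y":0.001,"z":0.097,"wx":0,"wy":0,"wz":0},{"x":-0.001,"y":0.001,"z":0.102,"wx":0,"wy":0,"wz":0},{"x":-0.001,"y":0.001,"z":0.105,"wx":0,"wy":0,"wz":0},{"x":-0.001,"y":0.001,"z":0.105,"wx":0,"wy":0,"wz":0},{"x":-0.001,"y":0.001,"z":0.105,"wx":0,"wy":0,"wz":0}]'
python3 -m handwheel '[{"x":0,"y":0,"z":0,"wx":0,"wy":0,"wz":0},{"x":0,"y":0,"z":0,"wx":0,"wy":0,"wz":0},{"x":0,"y":0,"z":0,"wx":0,"wy":0,"wz":0},{"x":0,"y":0,"z":0,"wx":0,"wy":0,"wz":0},{"x":0,"y":0,"z":0,"wx":0,"wy":0,"wz":0},{"x":0,"y":0,"z":0,"wx":0,"wy":0,"wz":0},{"x":0,"y":0,"z":0,"wx":0,"wy":0,"wz":0},{"x":0,"y":0,"z":0,"wx":0,"wy":0,"wz":0}]' 0.02 15
python3 -c "
from h import *
go(.4541,-.0106,.12,88.8)"
```

```text
time: 21.02
position: [0.629, -0.0038, 0.0137]
tool_rot: [0.031, 3.138, -0.009]
ft_force: [-0.5, 0.2, -0.0]
grip_width: 0.69
grip_force: 0.0
time: 21.68
position: [0.6283, -0.0039, 0.0129]
tool_rot: [0.031, 3.139, -0.009]
ft_force: [-0.2, -0.1, 1.5]
grip_width: 0.336
grip_force: 15.0
shift [ 0.1738 -0.0107 -0.1074] wz 0.06 | at [ 0.6283 -0.0039  0.0129] yang 88.86 tilt [ 0.13 -0.33] q [ 0.33  0.5  -0.46  1.71  0.26  1.    1.32] F [-0.2 -0.1  1.5] t 21.68 w 0.336
```

```bash
python3 -m handwheel '[{"x":0,"y":0,"z":-0.006,"wx":0,"wy":0,"wz":0},{"x":0,"y":0,"z":-0.02,"wx":0,"wy":0,"wz":0},{"x":0,"y":0,"z":-0.04,"wx":0,"wy":0,"wz":0},{"x":0,"y":0,"z":-0.06,"wx":0,"wy":0,"wz":0},{"x":0,"y":0,"z":-0.078,"wx":0,"wy":0,"wz":0},{"x":0,"y":0,"z":-0.088,"wx":0,"wy":0,"wz":0},{"x":0,"y":0,"z":-0.09,"wx":0,"wy":0,"wz":0},{"x":0,"y":0,"z":-0.09,"wx":0,"wy":0,"wz":0}]'
python3 -m handwheel '[{"x":0.01,"y":-0.001,"z":0,"wx":0,"wy":0,"wz":0},{"x":0.03,"y":-0.003,"z":0,"wx":0,"wy":0,"wz":0},{"x":0.055,"y":-0.004,"z":0,"wx":0,"wy":0,"wz":0},{"x":0.08,"y":-0.006,"z":0,"wx":0,"wy":0,"wz":0},{"x":0.105,"y":-0.007,"z":0,"wx":0,"wy":0,"wz":0},{"x":0.13,"y":-0.009,"z":0,"wx":0,"wy":0,"wz":0},{"x":0.15,"y":-0.01,"z":0,"wx":0,"wy":0,"wz":0},{"x":0.165,"y":-0.011,"z":0,"wx":0,"wy":0,"wz":0},{"x":0.174,"y":-0.011,"z":0,"wx":0,"wy":0,"wz":0},{"x":0.174,"y":-0.011,"z":0,"wx":0,"wy":0,"wz":0}]'
python3 -m handwheel '[{"x":0,"y":0,"z":0,"wx":0,"wy":0,"wz":0},{"x":0,"y":0,"z":0,"wx":0,"wy":0,"wz":0},{"x":0,"y":0,"z":0,"wx":0,"wy":0,"wz":0}]' >/dev/null
python3 -c "
from h import *
go(.4537,-.0112,.017,88.8)"
```

```text
time: 22.35
position: [0.6286, -0.0034, 0.1039]
tool_rot: [0.031, 3.137, -0.009]
ft_force: [-0.4, 0.0, -0.5]
grip_width: 0.338
grip_force: 15.0
time: 23.18
position: [0.4517, -0.0112, 0.1015]
tool_rot: [-0.032, -3.141, 0.01]
ft_force: [0.1, 0.7, -0.5]
grip_width: 0.335
grip_force: 15.0
shift [ 0.0013 -0.0001  0.0854] wz 0.07 | at [ 0.4548 -0.0107  0.1024] yang 88.87 tilt [ 0.14 -0.28] q [ 0.48  0.03 -0.52  2.05  0.02  1.07  1.5 ] F [-0.2  0.1  0.8] t 23.43 w 0.338
```

```bash
python3 -m handwheel '[{"x":0.001,"y":0,"z":0.012,"wx":0,"wy":0,"wz":0},{"x":0.001,"y":0,"z":0.028,"wx":0,"wy":0,"wz":0},{"x":0.001,"y":0,"z":0.045,"wx":0,"wy":0,"wz":0},{"x":0.001,"y":0,"z":0.06,"wx":0,"wy":0,"wz":0},{"x":0.001,"y":0,"z":0.07,"wx":0,"wy":0,"wz":0},{"x":0.001,"y":0,"z":0.077,"wx":0,"wy":0,"wz":0},{"x":0.001,"y":0,"z":0.08,"wx":0,"wy":0,"wz":0},{"x":0.001,"y":0,"z":0.08,"wx":0,"wy":0,"wz":0},{"x":0.001,"y":0,"z":0.08,"wx":0,"wy":0,"wz":0}]'
python3 -m handwheel '[{"x":0,"y":0,"z":0.001,"wx":0,"wy":0,"wz":0},{"x":0,"y":0,"z":0.001,"wx":0,"wy":0,"wz":0},{"x":0,"y":0,"z":0.002,"wx":0,"wy":0,"wz":0},{"x":0,"y":0,"z":0.002,"wx":0,"wy":0,"wz":0}]'
python3 -m handwheel '[{"x":0,"y":0,"z":0.001,"wx":0,"wy":0,"wz":0},{"x":0,"y":0,"z":0.001,"wx":0,"wy":0,"wz":0}]'
```

```text
time: 24.18
position: [0.4536, -0.0113, 0.0229]
tool_rot: [0.031, 3.139, -0.009]
ft_force: [0.2, -0.2, -1.0]
grip_width: 0.339
grip_force: 15.0
time: 24.52
position: [0.4532, -0.0115, 0.0207]
tool_rot: [0.031, 3.139, -0.009]
ft_force: [0.9, 0.6, -0.4]
grip_width: 0.336
grip_force: 15.0
time: 24.68
position: [0.453, -0.0114, 0.0194]
tool_rot: [0.031, 3.139, -0.009]
ft_force: [-0.1, -0.3, -1.0]
grip_width: 0.336
grip_force: 15.0
```

```bash
python3 -m handwheel '[{"x":0,"y":0,"z":0.001,"wx":0,"wy":0,"wz":0},{"x":0,"y":0,"z":0.001,"wx":0,"wy":0,"wz":0}]'
python3 -m handwheel '[{"x":0,"y":0,"z":0.001,"wx":0,"wy":0,"wz":0},{"x":0,"y":0,"z":0.001,"wx":0,"wy":0,"wz":0}]'
python3 -m handwheel '[{"x":0,"y":0,"z":0.0006,"wx":0,"wy":0,"wz":0},{"x":0,"y":0,"z":0.0006,"wx":0,"wy":0,"wz":0}]'
```

```text
time: 24.85
position: [0.453, -0.0114, 0.0183]
tool_rot: [0.031, 3.139, -0.009]
ft_force: [-0.7, -0.2, -0.0]
grip_width: 0.339
grip_force: 15.0
time: 25.02
position: [0.4532, -0.0114, 0.0178]
tool_rot: [0.031, 3.139, -0.009]
ft_force: [-1.3, 0.2, 3.8]
grip_width: 0.335
grip_force: 15.0
time: 25.18
position: [0.4532, -0.0114, 0.0177]
tool_rot: [0.031, 3.14, -0.01]
ft_force: [-2.7, -0.1, 9.7]
grip_width: 0.336
grip_force: 15.0
```

```bash
python3 -m handwheel '[{"x":0,"y":0,"z":-0.0008,"wx":0,"wy":0,"wz":0},{"x":0,"y":0,"z":-0.0008,"wx":0,"wy":0,"wz":0}]' >/dev/null
python3 -m handwheel '[{"x":0,"y":0,"z":0,"wx":0,"wy":0,"wz":0},{"x":0,"y":0,"z":0,"wx":0,"wy":0,"wz":0},{"x":0,"y":0,"z":0,"wx":0,"wy":0,"wz":0},{"x":0,"y":0,"z":0,"wx":0,"wy":0,"wz":0},{"x":0,"y":0,"z":0,"wx":0,"wy":0,"wz":0},{"x":0,"y":0,"z":0,"wx":0,"wy":0,"wz":0}]' 0.06
python3 -m handwheel '[{"x":0,"y":0,"z":-0.01,"wx":0,"wy":0,"wz":0},{"x":0,"y":0,"z":-0.03,"wx":0,"wy":0,"wz":0},{"x":0,"y":0,"z":-0.06,"wx":0,"wy":0,"wz":0},{"x":0,"y":0,"z":-0.09,"wx":0,"wy":0,"wz":0},{"x":0,"y":0,"z":-0.12,"wx":0,"wy":0,"wz":0},{"x":0,"y":0,"z":-0.15,"wx":0,"wy":0,"wz":0},{"x":0,"y":0,"z":-0.16,"wx":0,"wy":0,"wz":0},{"x":0,"y":0,"z":-0.165,"wx":0,"wy":0,"wz":0}]' 0.087
python3 -c "
from h import *
go(.4497,.1934,.18,5.5)"
```

```text
time: 25.85
position: [0.453, -0.0114, 0.0176]
tool_rot: [0.031, 3.139, -0.009]
ft_force: [-0.3, -0.0, -0.5]
grip_width: 0.66
grip_force: 0.0
time: 26.52
position: [0.4542, -0.0104, 0.1855]
tool_rot: [0.031, 3.134, -0.01]
ft_force: [-0.4, -0.5, 0.5]
grip_width: 0.993
grip_force: 0.0
shift [0.0085 0.2037 0.0041] wz 83.36 | at [ 0.4542 -0.0104  0.1855] yang 88.86 tilt [ 0.4  -0.38] q [ 0.5  -0.07 -0.51  1.95 -0.03  1.24  1.55] F [-0.4 -0.5  0.5] t 26.52 w 0.993
```

```bash
python3 -m handwheel '[{"x":0.001,"y":0.01,"z":0,"wx":0,"wy":0,"wz":5},{"x":0.002,"y":0.028,"z":0,"wx":0,"wy":0,"wz":11},{"x":0.003,"y":0.05,"z":0,"wx":0,"wy":0,"wz":18},{"x":0.004,"y":0.072,"z":0,"wx":0,"wy":0,"wz":25},{"x":0.005,"y":0.094,"z":0,"wx":0,"wy":0,"wz":32},{"x":0.006,"y":0.116,"z":0,"wx":0,"wy":0,"wz":39},{"x":0.007,"y":0.138,"z":0,"wx":0,"wy":0,"wz":46},{"x":0.008,"y":0.16,"z":0,"wx":0,"wy":0,"wz":53},{"x":0.008,"y":0.18,"z":0,"wx":0,"wy":0,"wz":60},{"x":0.008,"y":0.195,"z":0,"wx":0,"wy":0,"wz":67}]' >/dev/null
python3 -m handwheel '[{"x":0,"y":0,"z":0,"wx":0,"wy":0,"wz":6},{"x":0,"y":0,"z":0,"wx":0,"wy":0,"wz":12},{"x":0,"y":0,"z":0,"wx":0,"wy":0,"wz":16.4},{"x":0,"y":0,"z":0,"wx":0,"wy":0,"wz":16.4},{"x":0,"y":0,"z":0,"wx":0,"wy":0,"wz":16.4},{"x":0,"y":0,"z":0,"wx":0,"wy":0,"wz":16.4}]'
python3 - <<'E'
from h import *
go(.4497,.1934,.0358,5.5)
t=shot('top');s=shot('side')
bg=lambda d:cv2.cvtColor(d['image'],cv2.COLOR_RGB2BGR)
f=lambda i:cv2.resize(i,(400,400),interpolation=cv2.INTER_CUBIC)
cv2.imwrite('pics/g4.png',np.hstack([f(bg(t)[180:300,310:430]),f(bg(s)[140:300,220:380])]))
h=cv2.cvtColor(t['image'],cv2.COLOR_RGB2HSV)
for n,lo,hi,z in(('st',(18,120,110),(30,255,255),.014),('mt',(0,120,50),(8,255,255),.03)):
    k=cv2.inRange(h,lo,hi);k[:235]=0;k[300:]=0;k[:,:340]=0;k[:,410:]=0
    cs,_=cv2.findContours(k,0,2);c=max(cs,key=cv2.contourArea);r=cv2.boundingRect(c);u,v=r[0]+(r[2]-1)/2,r[1]+(r[3]-1)/2
    print(n,r,ray(t,u,v,z))
E
```

```text
time: 27.85
position: [0.4481, 0.1844, 0.1809]
tool_rot: [2.108, 2.323, -0.006]
ft_force: [0.4, -0.6, 0.5]
grip_width: 0.996
grip_force: 0.0
shift [0.0096 0.0024 0.145 ] wz 0.07 | at [0.4481 0.1844 0.1809] yang 5.57 tilt [ 0.05 -0.33] q [ 0.32  0.03 -0.77  1.88  0.03  1.24 -0.37] F [ 0.4 -0.6  0.5] t 27.85 w 0.996
st (361, 255, 28, 29) [ 0.45405786 -0.01062696  0.014     ]
mt (370, 264, 12, 11) [ 0.45507272 -0.01117131  0.03      ]
```

View pics/g4.png

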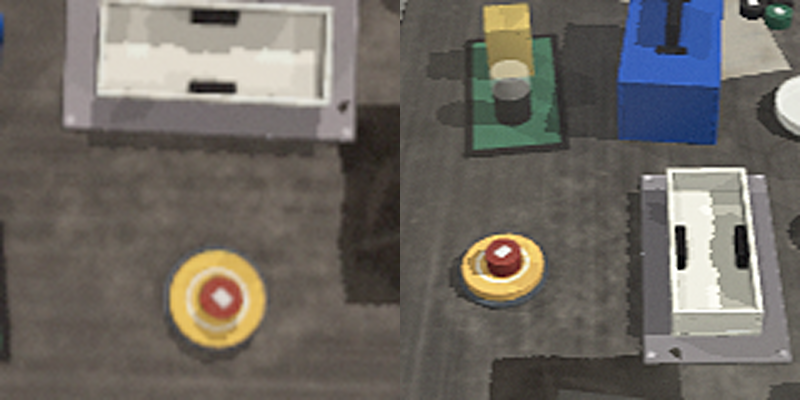

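The mount stands centred on the brass stand to within about 1 mm, at (221,298) on the disc at (216,300). The carton and can are upright on the mat. Next I'll fetch the can.

```bash
python3 -m handwheel '[{"x":0.005,"y":0.001,"z":0.01,"wx":0,"wy":0,"wz":0},{"x":0.009,"y":0.002,"z":0.03,"wx":0,"wy":0,"wz":0},{"x":0.009,"y":0.002,"z":0.055,"wx":0,"wy":0,"wz":0},{"x":0.009,"y":0.002,"z":0.08,"wx":0,"wy":0,"wz":0},{"x":0.009,"y":0.002,"z":0.105,"wx":0,"wy":0,"wz":0},{"x":0.009,"y":0.002,"z":0.125,"wx":0,"wy":0,"wz":0},{"x":0.009,"y":0.002,"z":0.137,"wx":0,"wy":0,"wz":0},{"x":0.009,"y":0.002,"z":0.143,"wx":0,"wy":0,"wz":0},{"x":0.009,"y":0.002,"z":0.145,"wx":0,"wy":0,"wz":0},{"x":0.009,"y":0.002,"z":0.145,"wx":0,"wy":0,"wz":0}]'
python3 -m handwheel '[{"x":0,"y":0,"z":0,"wx":0,"wy":0,"wz":0},{"x":0,"y":0,"z":0,"wx":0,"wy":0,"wz":0},{"x":0,"y":0,"z":0,"wx":0,"wy":0,"wz":0},{"x":0,"y":0,"z":0,"wx":0,"wy":0,"wz":0},{"x":0,"y":0,"z":0,"wx":0,"wy":0,"wz":0},{"x":0,"y":0,"z":0,"wx":0,"wy":0,"wz":0},{"x":0,"y":0,"z":0,"wx":0,"wy":0,"wz":0},{"x":0,"y":0,"z":0,"wx":0,"wy":0,"wz":0},{"x":0,"y":0,"z":0,"wx":0,"wy":0,"wz":0},{"x":0,"y":0,"z":0,"wx":0,"wy":0,"wz":0}]' 0.025 15
python3 -m handwheel '[{"x":0,"y":0,"z":-0.006,"wx":0,"wy":0,"wz":0},{"x":0,"y":0,"z":-0.02,"wx":0,"wy":0,"wz":0},{"x":0,"y":0,"z":-0.04,"wx":0,"wy":0,"wz":0},{"x":0,"y":0,"z":-0.06,"wx":0,"wy":0,"wz":0},{"x":0,"y":0,"z":-0.08,"wx":0,"wy":0,"wz":0},{"x":0,"y":0,"z":-0.1,"wx":0,"wy":0,"wz":0},{"x":0,"y":0,"z":-0.12,"wx":0,"wy":0,"wz":0},{"x":0,"y":0,"z":-0.138,"wx":0,"wy":0,"wz":0},{"x":0,"y":0,"z":-0.145,"wx":0,"wy":0,"wz":0},{"x":0,"y":0,"z":-0.145,"wx":0,"wy":0,"wz":0}]'
python3 -c "
from h import *
go(.6314,-.0476,.18,-1.2)"
```

```text
time: 28.78
position: [0.4503, 0.1933, 0.0366]
tool_rot: [2.109, 2.321, -0.004]
ft_force: [0.1, -0.1, 1.1]
grip_width: 1.0
grip_force: 0.0
time: 29.62
position: [0.4499, 0.193, 0.0364]
tool_rot: [2.11, 2.321, -0.005]
ft_force: [0.5, 0.2, -0.1]
grip_width: 0.432
grip_force: 15.0
time: 30.45
position: [0.4508, 0.1943, 0.1833]
tool_rot: [2.108, 2.319, -0.0]
ft_force: [0.5, 0.1, -1.5]
grip_width: 0.436
grip_force: 15.0
shift [-0.2579  0.1568  0.0055] wz 6.66 | at [0.4508 0.1943 0.1833] yang 5.46 tilt [ 0.32 -0.29] q [ 0.31  0.04 -0.79  1.87  0.04  1.24 -0.39] F [ 0.5  0.1 -1.5] t 30.45 w 0.436
```

```bash
python3 -m handwheel '[{"x":-0.012,"y":0.007,"z":0,"wx":0,"wy":0,"wz":0.3},{"x":-0.036,"y":0.022,"z":0,"wx":0,"wy":0,"wz":1},{"x":-0.066,"y":0.04,"z":0,"wx":0,"wy":0,"wz":2},{"x":-0.098,"y":0.06,"z":0,"wx":0,"wy":0,"wz":3},{"x":-0.13,"y":0.079,"z":0,"wx":0,"wy":0,"wz":4},{"x":-0.162,"y":0.099,"z":0,"wx":0,"wy":0,"wz":5},{"x":-0.194,"y":0.118,"z":0,"wx":0,"wy":0,"wz":6},{"x":-0.225,"y":0.137,"z":0,"wx":0,"wy":0,"wz":6.7},{"x":-0.248,"y":0.151,"z":0,"wx":0,"wy":0,"wz":6.7},{"x":-0.258,"y":0.157,"z":0,"wx":0,"wy":0,"wz":6.7}]' >/dev/null
python3 -m handwheel '[{"x":0,"y":0,"z":0,"wx":0,"wy":0,"wz":0},{"x":0,"y":0,"z":0.01,"wx":0,"wy":0,"wz":0},{"x":0,"y":0,"z":0.03,"wx":0,"wy":0,"wz":0},{"x":0,"y":0,"z":0.05,"wx":0,"wy":0,"wz":0},{"x":0,"y":0,"z":0.06,"wx":0,"wy":0,"wz":0},{"x":0,"y":0,"z":0.06,"wx":0,"wy":0,"wz":0},{"x":0,"y":0,"z":0.06,"wx":0,"wy":0,"wz":0},{"x":0,"y":0,"z":0.06,"wx":0,"wy":0,"wz":0}]' >/dev/null
python3 -c "
from h import *
go(.6314,-.0476,.043,-1.2)"
```

```text
shift [ 0.0004 -0.      0.0813] wz 0.03 | at [ 0.6311 -0.0475  0.1243] yang -1.17 tilt [ 0.21 -0.32] q [ 0.48  0.4  -0.57  1.6   0.23  1.2  -0.16] F [-0.5 -0.  -1.3] t 31.95 w 0.431
```

```bash
python3 -m handwheel '[{"x":0,"y":0,"z":0.012,"wx":0,"wy":0,"wz":0},{"x":0,"y":0,"z":0.028,"wx":0,"wy":0,"wz":0},{"x":0,"y":0,"z":0.045,"wx":0,"wy":0,"wz":0},{"x":0,"y":0,"z":0.058,"wx":0,"wy":0,"wz":0},{"x":0,"y":0,"z":0.068,"wx":0,"wy":0,"wz":0},{"x":0,"y":0,"z":0.075,"wx":0,"wy":0,"wz":0},{"x":0,"y":0,"z":0.078,"wx":0,"wy":0,"wz":0},{"x":0,"y":0,"z":0.078,"wx":0,"wy":0,"wz":0},{"x":0,"y":0,"z":0.078,"wx":0,"wy":0,"wz":0}]'
python3 -m handwheel '[{"x":0,"y":0,"z":0.001,"wx":0,"wy":0,"wz":0},{"x":0,"y":0,"z":0.001,"wx":0,"wy":0,"wz":0}]'
python3 -m handwheel '[{"x":0,"y":0,"z":0.001,"wx":0,"wy":0,"wz":0},{"x":0,"y":0,"z":0.001,"wx":0,"wy":0,"wz":0}]'
python3 -m handwheel '[{"x":0,"y":0,"z":0.001,"wx":0,"wy":0,"wz":0},{"x":0,"y":0,"z":0.001,"wx":0,"wy":0,"wz":0}]'
```

```text
time: 32.7
position: [0.6314, -0.0488, 0.0457]
tool_rot: [2.241, 2.193, -0.003]
ft_force: [-0.5, -0.2, -1.5]
grip_width: 0.431
grip_force: 15.0
time: 32.87
position: [0.6314, -0.0489, 0.0449]
tool_rot: [2.241, 2.193, -0.003]
ft_force: [-0.8, -0.5, -1.7]
grip_width: 0.433
grip_force: 15.0
time: 33.03
position: [0.631, -0.0489, 0.0434]
tool_rot: [2.241, 2.193, -0.004]
ft_force: [-1.2, -0.7, -1.1]
grip_width: 0.43
grip_force: 15.0
time: 33.2
position: [0.6311, -0.0489, 0.0425]
tool_rot: [2.241, 2.193, -0.003]
ft_force: [0.6, 0.7, -1.1]
grip_width: 0.434
grip_force: 15.0
```

```bash
python3 -m handwheel '[{"x":0.001,"y":0,"z":0.0005,"wx":0,"wy":0,"wz":0},{"x":0.001,"y":0,"z":0.0008,"wx":0,"wy":0,"wz":0}]'
python3 -m handwheel '[{"x":0,"y":0,"z":0.0006,"wx":0,"wy":0,"wz":0},{"x":0,"y":0,"z":0.0006,"wx":0,"wy":0,"wz":0}]'
```

```text
time: 33.37
position: [0.6311, -0.0486, 0.0424]
tool_rot: [2.241, 2.192, -0.005]
ft_force: [-2.5, -0.9, 7.0]
grip_width: 0.433
grip_force: 14.9
time: 33.53
position: [0.6311, -0.0487, 0.0424]
tool_rot: [2.241, 2.192, -0.005]
ft_force: [-4.3, -1.0, 7.4]
grip_width: 0.43
grip_force: 14.9
```

Contact. Releasing, then going for the carton.

```bash
python3 -m handwheel '[{"x":0,"y":0,"z":-0.0008,"wx":0,"wy":0,"wz":0},{"x":0,"y":0,"z":-0.0008,"wx":0,"wy":0,"wz":0}]' >/dev/null
python3 -m handwheel '[{"x":0,"y":0,"z":0,"wx":0,"wy":0,"wz":0},{"x":0,"y":0,"z":0,"wx":0,"wy":0,"wz":0},{"x":0,"y":0,"z":0,"wx":0,"wy":0,"wz":0},{"x":0,"y":0,"z":0,"wx":0,"wy":0,"wz":0},{"x":0,"y":0,"z":0,"wx":0,"wy":0,"wz":0},{"x":0,"y":0,"z":0,"wx":0,"wy":0,"wz":0},{"x":0,"y":0,"z":0,"wx":0,"wy":0,"wz":0}]' 0.075
python3 -m handwheel '[{"x":0,"y":0,"z":-0.01,"wx":0,"wy":0,"wz":0},{"x":0,"y":0,"z":-0.03,"wx":0,"wy":0,"wz":0},{"x":0,"y":0,"z":-0.06,"wx":0,"wy":0,"wz":0},{"x":0,"y":0,"z":-0.09,"wx":0,"wy":0,"wz":0},{"x":0,"y":0,"z":-0.12,"wx":0,"wy":0,"wz":0},{"x":0,"y":0,"z":-0.135,"wx":0,"wy":0,"wz":0},{"x":0,"y":0,"z":-0.14,"wx":0,"wy":0,"wz":0},{"x":0,"y":0,"z":-0.14,"wx":0,"wy":0,"wz":0}]' 0.085
python3 -c "
from h import *
go(.4414,.2767,.18,5.5)"
```

```text
time: 34.28
position: [0.6308, -0.0478, 0.0415]
tool_rot: [2.242, 2.194, -0.004]
ft_force: [0.1, -0.1, 0.6]
grip_width: 0.832
grip_force: 0.0
time: 34.95
position: [0.6316, -0.047, 0.1838]
tool_rot: [2.239, 2.192, -0.001]
ft_force: [-0.5, -0.6, -0.9]
grip_width: 0.976
grip_force: 0.0
shift [ 0.3195 -0.1971  0.0007] wz -6.73 | at [ 0.6316 -0.047   0.1838] yang -1.23 tilt [ 0.32 -0.36] q [ 0.49  0.36 -0.58  1.54  0.21  1.3  -0.14] F [-0.5 -0.6 -0.9] t 34.95 w 0.976
```

```bash
python3 -m handwheel '[{"x":0.015,"y":-0.009,"z":0,"wx":0,"wy":0,"wz":-0.5},{"x":0.045,"y":-0.028,"z":0,"wx":0,"wy":0,"wz":-1},{"x":0.08,"y":-0.049,"z":0,"wx":0,"wy":0,"wz":-2},{"x":0.115,"y":-0.071,"z":0,"wx":0,"wy":0,"wz":-3},{"x":0.15,"y":-0.093,"z":0,"wx":0,"wy":0,"wz":-4},{"x":0.185,"y":-0.114,"z":0,"wx":0,"wy":0,"wz":-5},{"x":0.22,"y":-0.136,"z":0,"wx":0,"wy":0,"wz":-6},{"x":0.255,"y":-0.157,"z":0,"wx":0,"wy":0,"wz":-6.7},{"x":0.29,"y":-0.179,"z":0,"wx":0,"wy":0,"wz":-6.7},{"x":0.319,"y":-0.197,"z":0,"wx":0,"wy":0,"wz":-6.7}]' 0.087 >/dev/null
python3 -m handwheel '[{"x":0,"y":0,"z":0,"wx":0,"wy":0,"wz":0},{"x":0,"y":0,"z":0,"wx":0,"wy":0,"wz":0},{"x":0,"y":0,"z":0,"wx":0,"wy":0,"wz":0},{"x":0,"y":0,"z":0,"wx":0,"wy":0,"wz":0}]' >/dev/null
python3 -c "
from h import *
go(.4414,.2767,.0345,5.5)"
```

```text
shift [0.0033 0.0009 0.1438] wz -0.17 | at [0.4407 0.2743 0.1784] yang 5.33 tilt [ 0.03 -0.4 ] q [ 0.17  0.14 -0.83  1.81  0.11  1.25 -0.61] F [ 0.3 -0.5 -0.2] t 36.12 w 0.998
```

```bash
python3 -m handwheel '[{"x":0.003,"y":0.001,"z":0.01,"wx":0,"wy":0,"wz":0},{"x":0.003,"y":0.001,"z":0.03,"wx":0,"wy":0,"wz":0},{"x":0.003,"y":0.001,"z":0.055,"wx":0,"wy":0,"wz":0},{"x":0.003,"y":0.001,"z":0.08,"wx":0,"wy":0,"wz":0},{"x":0.003,"y":0.001,"z":0.105,"wx":0,"wy":0,"wz":0},{"x":0.003,"y":0.001,"z":0.125,"wx":0,"wy":0,"wz":0},{"x":0.003,"y":0.001,"z":0.137,"wx":0,"wy":0,"wz":0},{"x":0.003,"y":0.001,"z":0.142,"wx":0,"wy":0,"wz":0},{"x":0.003,"y":0.001,"z":0.144,"wx":0,"wy":0,"wz":0},{"x":0.003,"y":0.001,"z":0.144,"wx":0,"wy":0,"wz":0}]'
python3 -m handwheel '[{"x":0,"y":0,"z":0,"wx":0,"wy":0,"wz":0},{"x":0,"y":0,"z":0,"wx":0,"wy":0,"wz":0},{"x":0,"y":0,"z":0,"wx":0,"wy":0,"wz":0},{"x":0,"y":0,"z":0,"wx":0,"wy":0,"wz":0},{"x":0,"y":0,"z":0,"wx":0,"wy":0,"wz":0},{"x":0,"y":0,"z":0,"wx":0,"wy":0,"wz":0},{"x":0,"y":0,"z":0,"wx":0,"wy":0,"wz":0},{"x":0,"y":0,"z":0,"wx":0,"wy":0,"wz":0},{"x":0,"y":0,"z":0,"wx":0,"wy":0,"wz":0},{"x":0,"y":0,"z":0,"wx":0,"wy":0,"wz":0}]' 0.03 10
python3 -m handwheel '[{"x":0,"y":0,"z":-0.006,"wx":0,"wy":0,"wz":0},{"x":0,"y":0,"z":-0.02,"wx":0,"wy":0,"wz":0},{"x":0,"y":0,"z":-0.04,"wx":0,"wy":0,"wz":0},{"x":0,"y":0,"z":-0.06,"wx":0,"wy":0,"wz":0},{"x":0,"y":0,"z":-0.08,"wx":0,"wy":0,"wz":0},{"x":0,"y":0,"z":-0.1,"wx":0,"wy":0,"wz":0},{"x":0,"y":0,"z":-0.12,"wx":0,"wy":0,"wz":0},{"x":0,"y":0,"z":-0.138,"wx":0,"wy":0,"wz":0},{"x":0,"y":0,"z":-0.145,"wx":0,"wy":0,"wz":0},{"x":0,"y":0,"z":-0.145,"wx":0,"wy":0,"wz":0}]'
python3 -c "
from h import *
go(.6282,.0388,.18,-.45)"
```

```text
time: 36.95
position: [0.442, 0.2784, 0.0355]
tool_rot: [2.11, 2.32, -0.004]
ft_force: [0.2, 0.1, 0.6]
grip_width: 1.0
grip_force: 0.0
time: 37.78
position: [0.4416, 0.2784, 0.0355]
tool_rot: [2.11, 2.321, -0.004]
ft_force: [-0.9, -0.7, 0.9]
grip_width: 0.516
grip_force: 10.0
time: 38.62
position: [0.4422, 0.2799, 0.1823]
tool_rot: [2.108, 2.32, 0.001]
ft_force: [0.6, -0.1, 0.3]
grip_width: 0.511
grip_force: 10.0
shift [-0.2577  0.1622  0.0043] wz 5.91 | at [0.4422 0.2799 0.1823] yang 5.46 tilt [ 0.32 -0.25] q [ 0.17  0.14 -0.84  1.8   0.12  1.25 -0.61] F [ 0.6 -0.1  0.3] t 38.62 w 0.511
```

```bash
python3 -m handwheel '[{"x":-0.012,"y":0.007,"z":0,"wx":0,"wy":0,"wz":0.3},{"x":-0.036,"y":0.023,"z":0,"wx":0,"wy":0,"wz":1},{"x":-0.066,"y":0.042,"z":0,"wx":0,"wy":0,"wz":2},{"x":-0.098,"y":0.062,"z":0,"wx":0,"wy":0,"wz":3},{"x":-0.13,"y":0.082,"z":0,"wx":0,"wy":0,"wz":4},{"x":-0.162,"y":0.102,"z":0,"wx":0,"wy":0,"wz":5},{"x":-0.194,"y":0.122,"z":0,"wx":0,"wy":0,"wz":5.9},{"x":-0.225,"y":0.142,"z":0,"wx":0,"wy":0,"wz":5.9},{"x":-0.247,"y":0.156,"z":0,"wx":0,"wy":0,"wz":5.9},{"x":-0.256,"y":0.162,"z":0,"wx":0,"wy":0,"wz":5.9}]' >/dev/null
python3 -m handwheel '[{"x":0,"y":0,"z":0,"wx":0,"wy":0,"wz":0},{"x":0,"y":0,"z":0.01,"wx":0,"wy":0,"wz":0},{"x":0,"y":0,"z":0.03,"wx":0,"wy":0,"wz":0},{"x":0,"y":0,"z":0.05,"wx":0,"wy":0,"wz":0},{"x":0,"y":0,"z":0.06,"wx":0,"wy":0,"wz":0},{"x":0,"y":0,"z":0.06,"wx":0,"wy":0,"wz":0},{"x":0,"y":0,"z":0.06,"wx":0,"wy":0,"wz":0},{"x":0,"y":0,"z":0.06,"wx":0,"wy":0,"wz":0}]' >/dev/null
python3 -c "
from h import *
go(.6282,.0405,.0418,-.45)"
```

```text
shift [0.0004 0.0006 0.0814] wz 0.08 | at [0.6273 0.0405 0.1232] yang -0.37 tilt [ 0.2  -0.31] q [ 0.39  0.41 -0.63  1.61  0.26  1.2  -0.3 ] F [0.7 0.2 0.8] t 40.12 w 0.518
```

```bash
python3 -m handwheel '[{"x":0.001,"y":0.0005,"z":0.012,"wx":0,"wy":0,"wz":0},{"x":0.0015,"y":0.0005,"z":0.028,"wx":0,"wy":0,"wz":0},{"x":0.0015,"y":0.0005,"z":0.045,"wx":0,"wy":0,"wz":0},{"x":0.0015,"y":0.0005,"z":0.058,"wx":0,"wy":0,"wz":0},{"x":0.0015,"y":0.0005,"z":0.068,"wx":0,"wy":0,"wz":0},{"x":0.0015,"y":0.0005,"z":0.075,"wx":0,"wy":0,"wz":0},{"x":0.0015,"y":0.0005,"z":0.078,"wx":0,"wy":0,"wz":0},{"x":0.0015,"y":0.0005,"z":0.078,"wx":0,"wy":0,"wz":0},{"x":0.0015,"y":0.0005,"z":0.078,"wx":0,"wy":0,"wz":0}]'
python3 -m handwheel '[{"x":0,"y":0,"z":0.001,"wx":0,"wy":0,"wz":0},{"x":0,"y":0,"z":0.001,"wx":0,"wy":0,"wz":0}]'
python3 -m handwheel '[{"x":0,"y":0,"z":0.001,"wx":0,"wy":0,"wz":0},{"x":0,"y":0,"z":0.001,"wx":0,"wy":0,"wz":0}]'
python3 -m handwheel '[{"x":0,"y":0,"z":0.001,"wx":0,"wy":0,"wz":0},{"x":0,"y":0,"z":0.001,"wx":0,"wy":0,"wz":0}]'
```

```text
time: 40.87
position: [0.6282, 0.0406, 0.0446]
tool_rot: [2.226, 2.209, -0.003]
ft_force: [-0.0, -0.1, 0.1]
grip_width: 0.519
grip_force: 10.0
time: 41.03
position: [0.6282, 0.0406, 0.0438]
tool_rot: [2.225, 2.208, -0.003]
ft_force: [0.7, -0.5, -0.6]
grip_width: 0.518
grip_force: 10.0
time: 41.2
position: [0.6278, 0.0404, 0.0423]
tool_rot: [2.226, 2.209, -0.004]
ft_force: [-0.2, -0.3, -0.0]
grip_width: 0.517
grip_force: 10.0
time: 41.37
position: [0.628, 0.0405, 0.0415]
tool_rot: [2.226, 2.209, -0.003]
ft_force: [-1.7, -0.3, 1.3]
grip_width: 0.517
grip_force: 10.0
```

```bash
python3 -m handwheel '[{"x":0,"y":0,"z":0.0008,"wx":0,"wy":0,"wz":0},{"x":0,"y":0,"z":0.0008,"wx":0,"wy":0,"wz":0}]'
```

```text
time: 41.53
position: [0.628, 0.0405, 0.0415]
tool_rot: [2.226, 2.209, -0.004]
ft_force: [-1.7, -1.2, 7.5]
grip_width: 0.516
grip_force: 10.0
```

```bash
python3 -m handwheel '[{"x":0,"y":0,"z":-0.0008,"wx":0,"wy":0,"wz":0},{"x":0,"y":0,"z":-0.0008,"wx":0,"wy":0,"wz":0}]' >/dev/null
python3 -m handwheel '[{"x":0,"y":0,"z":0,"wx":0,"wy":0,"wz":0},{"x":0,"y":0,"z":0,"wx":0,"wy":0,"wz":0},{"x":0,"y":0,"z":0,"wx":0,"wy":0,"wz":0},{"x":0,"y":0,"z":0,"wx":0,"wy":0,"wz":0},{"x":0,"y":0,"z":0,"wx":0,"wy":0,"wz":0},{"x":0,"y":0,"z":0,"wx":0,"wy":0,"wz":0},{"x":0,"y":0,"z":0,"wx":0,"wy":0,"wz":0}]' 0.08
python3 -m handwheel '[{"x":0,"y":0,"z":-0.01,"wx":0,"wy":0,"wz":0},{"x":0,"y":0,"z":-0.03,"wx":0,"wy":0,"wz":0},{"x":0,"y":0,"z":-0.06,"wx":0,"wy":0,"wz":0},{"x":0,"y":0,"z":-0.09,"wx":0,"wy":0,"wz":0},{"x":0,"y":0,"z":-0.12,"wx":0,"wy":0,"wz":0},{"x":0,"y":0,"z":-0.15,"wx":0,"wy":0,"wz":0},{"x":0,"y":0,"z":-0.18,"wx":0,"wy":0,"wz":0},{"x":0,"y":0,"z":-0.19,"wx":0,"wy":0,"wz":0}]' 0.06
python3 -m handwheel '[{"x":0.01,"y":-0.02,"z":0,"wx":0,"wy":0,"wz":0},{"x":0.02,"y":-0.05,"z":0,"wx":0,"wy":0,"wz":0},{"x":0.03,"y":-0.09,"z":0,"wx":0,"wy":0,"wz":0},{"x":0.04,"y":-0.12,"z":0,"wx":0,"wy":0,"wz":0},{"x":0.05,"y":-0.14,"z":0,"wx":0,"wy":0,"wz":0},{"x":0.05,"y":-0.15,"z":0,"wx":0,"wy":0,"wz":0},{"x":0.05,"y":-0.15,"z":0,"wx":0,"wy":0,"wz":0},{"x":0.05,"y":-0.15,"z":0,"wx":0,"wy":0,"wz":0}]'
python3 - <<'E'
from h import *
t=shot('top');s=shot('side')
bg=lambda d:cv2.cvtColor(d['image'],cv2.COLOR_RGB2BGR)
f=lambda i:cv2.resize(i,None,fx=3.5,fy=3.5,interpolation=cv2.INTER_CUBIC)
cv2.imwrite('pics/g5.png',np.vstack([f(bg(t)[160:240,205:425]),f(bg(s)[120:210,230:450])]))
go(.608,.243,.16,-6)
h=cv2.cvtColor(t['image'],cv2.COLOR_RGB2HSV);k=cv2.inRange(h,(20,120,90),(35,255,255));k[:170]=0;k[225:]=0;k[:,:335]=0;k[:,420:]=0
r=cv2.boundingRect(k);print(r,ray(t,r[0]+(r[2]-1)/2,r[1]+(r[3]-1)/2,.072))
E
```

```text
time: 42.28
position: [0.6276, 0.0404, 0.041]
tool_rot: [2.226, 2.209, -0.004]
ft_force: [-0.5, 0.6, 0.0]
grip_width: 0.898
grip_force: 0.0
time: 42.95
position: [0.6293, 0.0424, 0.2373]
tool_rot: [2.222, 2.205, 0.005]
ft_force: [-0.3, 0.4, 1.2]
grip_width: 0.691
grip_force: 0.0
time: 43.62
position: [0.4778, 0.0924, 0.231]
tool_rot: [2.225, 2.208, -0.004]
ft_force: [0.4, -0.3, 0.0]
grip_width: 0.692
grip_force: 0.0
shift [0.1524 0.1279 0.0702] wz 5.5 | at [0.4785 0.0921 0.2307] yang -0.5 tilt [ 0.16 -0.31] q [ 0.46 -0.01 -0.7   1.81  0.    1.34 -0.25] F [ 0.6 -0.4 -0.1] t 43.72 w 0.691
(347, 184, 21, 22) [0.6251036  0.03879607 0.072     ]
```

View pics/g5.png

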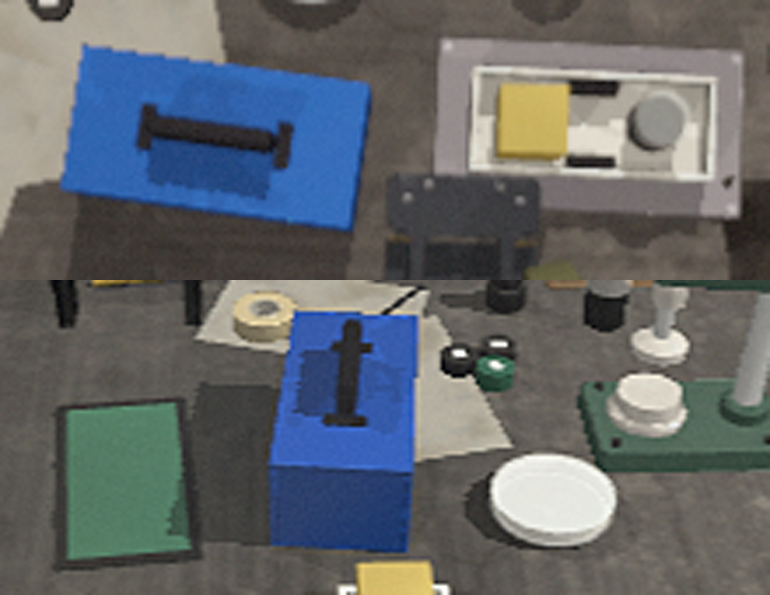

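The carton and can are upright back in the tray, within about 2 mm of where they stood. The cover corners are at crop pixels (82,45), (370,84), (352,229) and (63,188), and the handle bar runs from (147,127) to (283,145).

Run:
```python
from h import *
np.set_printoptions(precision=4,suppress=True)
t=shot('top')
cv=lambda X,Y:((X+.5)/3.5-.5+205,(Y+.5)/3.5-.5+160)
w=np.array([ray(t,*cv(*q),.074)[:2] for q in[(82,45),(370,84),(352,229),(63,188)]]);e=np.diff(np.vstack([w,w[:1]]),axis=0)
print(w.mean(0),np.linalg.norm(e,axis=1),np.degrees(np.arctan2(e[:,1],e[:,0])))
a,b=ray(t,*cv(147,127),.1),ray(t,*cv(283,145),.1);print((a+b)/2,np.degrees(np.arctan2(*(b-a)[1::-1])))
g=cv2.cvtColor(t['image'],cv2.COLOR_RGB2GRAY);k=cv2.inRange(g,0,45);k[:185]=0;k[212:]=0;k[:,:240]=0;k[:,292:]=0
r=cv2.minAreaRect(cv2.findNonZero(k));w=np.array([ray(t,u,v,.1)[:2] for u,v in cv2.boxPoints(r)]);print(r,w.mean(0))
s=shot('side')
# side view: handle top bar ends (crop px)
cs=lambda X,Y:((X+.5)/3.5-.5+230,(Y-280+.5)/3.5-.5+120)
for q in[(346,415),(352,325)]:print(ray(s,*cs(*q),.1))
```

```text
[0.6103 0.2444] [0.1896 0.0951 0.1893 0.0941] [-96.2733 174.5455  83.4146  -5.2336]
[0.6083 0.2423 0.1   ] -96.07569363142984
((265.7109680175781, 198.8786163330078), (41.51161193847656, 12.164575576782227), 8.746162414550781) [0.6074 0.2431]
[0.6048 0.1778 0.1   ]
[0.6149 0.2865 0.1   ]
```

```bash
python3 -m handwheel '[{"x":0.015,"y":0.012,"z":0,"wx":0,"wy":0,"wz":1},{"x":0.04,"y":0.034,"z":0,"wx":0,"wy":0,"wz":2},{"x":0.07,"y":0.059,"z":0,"wx":0,"wy":0,"wz":3},{"x":0.1,"y":0.084,"z":0,"wx":0,"wy":0,"wz":4},{"x":0.125,"y":0.105,"z":0,"wx":0,"wy":0,"wz":5},{"x":0.143,"y":0.12,"z":0.01,"wx":0,"wy":0,"wz":5.6},{"x":0.153,"y":0.129,"z":0.03,"wx":0,"wy":0,"wz":5.6},{"x":0.153,"y":0.129,"z":0.05,"wx":0,"wy":0,"wz":5.6},{"x":0.153,"y":0.129,"z":0.06,"wx":0,"wy":0,"wz":5.6},{"x":0.153,"y":0.129,"z":0.06,"wx":0,"wy":0,"wz":5.6}]' >/dev/null
python3 -m handwheel '[{"x":0,"y":0,"z":0,"wx":0,"wy":0,"wz":0},{"x":0,"y":0,"z":0,"wx":0,"wy":0,"wz":0},{"x":0,"y":0,"z":0,"wx":0,"wy":0,"wz":0},{"x":0,"y":0,"z":0,"wx":0,"wy":0,"wz":0}]' >/dev/null
python3 - <<'E'
from h import *
go(.609,.2435,.079,-6.1)
s=shot('side');cv2.imwrite('pics/g6.png',cv2.resize(cv2.cvtColor(s['image'],cv2.COLOR_RGB2BGR)[100:210,260:420],None,fx=4,fy=4))
E
```

```text
shift [-0.0003 -0.      0.0925] wz 0.02 | at [0.6086 0.2443 0.1715] yang -6.08 tilt [ 0.26 -0.3 ] q [ 0.13  0.46 -0.75  1.48  0.32  1.32 -0.75] F [ 0.   0.7 -0.5] t 44.98 w 0.693
```

View pics/g6.png

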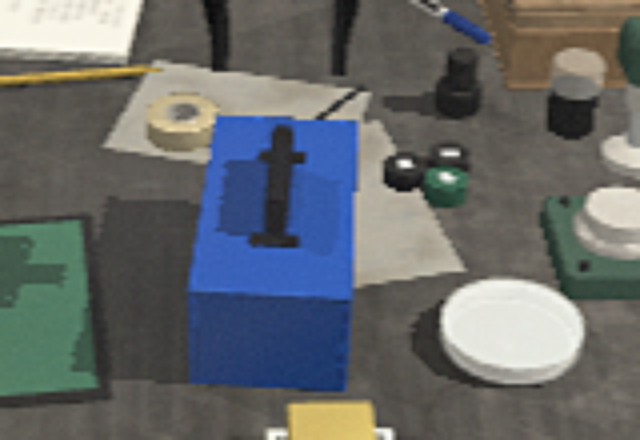

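The fingers at x≈218 and x≈343 straddle the handle line at x≈280. Descending and gripping firmly.

```bash
python3 -m handwheel '[{"x":0,"y":0,"z":0.012,"wx":0,"wy":0,"wz":0},{"x":0,"y":0,"z":0.03,"wx":0,"wy":0,"wz":0},{"x":0,"y":0,"z":0.048,"wx":0,"wy":0,"wz":0},{"x":0,"y":0,"z":0.062,"wx":0,"wy":0,"wz":0},{"x":0,"y":0,"z":0.075,"wx":0,"wy":0,"wz":0},{"x":0,"y":0,"z":0.084,"wx":0,"wy":0,"wz":0},{"x":0,"y":0,"z":0.089,"wx":0,"wy":0,"wz":0},{"x":0,"y":0,"z":0.091,"wx":0,"wy":0,"wz":0},{"x":0,"y":0,"z":0.091,"wx":0,"wy":0,"wz":0},{"x":0,"y":0,"z":0.091,"wx":0,"wy":0,"wz":0}]'
python3 -m handwheel '[{"x":0,"y":0,"z":0,"wx":0,"wy":0,"wz":0},{"x":0,"y":0,"z":0,"wx":0,"wy":0,"wz":0},{"x":0,"y":0,"z":0,"wx":0,"wy":0,"wz":0},{"x":0,"y":0,"z":0,"wx":0,"wy":0,"wz":0},{"x":0,"y":0,"z":0,"wx":0,"wy":0,"wz":0},{"x":0,"y":0,"z":0,"wx":0,"wy":0,"wz":0},{"x":0,"y":0,"z":0,"wx":0,"wy":0,"wz":0},{"x":0,"y":0,"z":0,"wx":0,"wy":0,"wz":0},{"x":0,"y":0,"z":0,"wx":0,"wy":0,"wz":0},{"x":0,"y":0,"z":0,"wx":0,"wy":0,"wz":0}]' 0.0 40
```

```text
time: 45.87
position: [0.6087, 0.2442, 0.0797]
tool_rot: [2.331, 2.097, -0.002]
ft_force: [1.0, -0.5, -0.7]
grip_width: 0.692
grip_force: 0.0
time: 46.7
position: [0.6084, 0.2436, 0.0789]
tool_rot: [2.331, 2.097, -0.003]
ft_force: [0.4, 0.7, -0.4]
grip_width: 0.155
grip_force: 40.0
```

```bash
python3 -m handwheel '[{"x":0,"y":0,"z":-0.004,"wx":0,"wy":0,"wz":0},{"x":0,"y":0,"z":-0.012,"wx":0,"wy":0,"wz":0},{"x":0,"y":0,"z":-0.026,"wx":0,"wy":0,"wz":0},{"x":0,"y":0,"z":-0.042,"wx":0,"wy":0,"wz":0},{"x":0,"y":0,"z":-0.06,"wx":0,"wy":0,"wz":0},{"x":0,"y":0,"z":-0.078,"wx":0,"wy":0,"wz":0},{"x":0,"y":0,"z":-0.095,"wx":0,"wy":0,"wz":0},{"x":0,"y":0,"z":-0.108,"wx":0,"wy":0,"wz":0},{"x":0,"y":0,"z":-0.117,"wx":0,"wy":0,"wz":0},{"x":0,"y":0,"z":-0.12,"wx":0,"wy":0,"wz":0}]'
python3 - <<'E'
from h import *
go(.6278,-.0046,.2,-1.2)
s=shot('side');cv2.imwrite('pics/g7.png',cv2.resize(cv2.cvtColor(s['image'],cv2.COLOR_RGB2BGR)[60:300,220:460],None,fx=2,fy=2))
E
```

```text
time: 47.53
position: [0.6085, 0.2451, 0.2012]
tool_rot: [2.33, 2.097, 0.001]
ft_force: [1.1, 0.6, -3.6]
grip_width: 0.16
grip_force: 40.0
shift [-0.2462  0.0454  0.0025] wz -4.84 | at [0.6085 0.2451 0.2012] yang -6.04 tilt [ 0.27 -0.27] q [ 0.13  0.44 -0.76  1.45  0.31  1.37 -0.74] F [ 1.1  0.6 -3.6] t 47.53 w 0.16
```

View pics/g7.png

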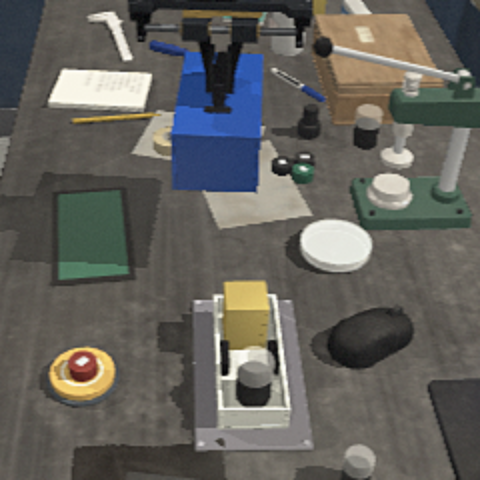

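The cover is held level, and the tray contents and mount look fine. Carrying it over the tray.

```bash
python3 -m handwheel '[{"x":-0.006,"y":0.001,"z":0,"wx":0,"wy":0,"wz":-0.2},{"x":-0.02,"y":0.004,"z":0,"wx":0,"wy":0,"wz":-0.5},{"x":-0.04,"y":0.007,"z":0,"wx":0,"wy":0,"wz":-1},{"x":-0.063,"y":0.011,"z":0,"wx":0,"wy":0,"wz":-1.5},{"x":-0.088,"y":0.016,"z":0,"wx":0,"wy":0,"wz":-2},{"x":-0.113,"y":0.021,"z":0,"wx":0,"wy":0,"wz":-2.5},{"x":-0.138,"y":0.026,"z":0,"wx":0,"wy":0,"wz":-3},{"x":-0.163,"y":0.03,"z":0,"wx":0,"wy":0,"wz":-3.5},{"x":-0.188,"y":0.035,"z":0,"wx":0,"wy":0,"wz":-4},{"x":-0.21,"y":0.039,"z":0,"wx":0,"wy":0,"wz":-4.8}]' >/dev/null
python3 -m handwheel '[{"x":-0.016,"y":0.002,"z":0,"wx":0,"wy":0,"wz":0},{"x":-0.026,"y":0.003,"z":0,"wx":0,"wy":0,"wz":0},{"x":-0.032,"y":0.004,"z":0,"wx":0,"wy":0,"wz":0},{"x":-0.035,"y":0.004,"z":0,"wx":0,"wy":0,"wz":0},{"x":-0.035,"y":0.004,"z":0,"wx":0,"wy":0,"wz":0},{"x":-0.035,"y":0.004,"z":0,"wx":0,"wy":0,"wz":0},{"x":-0.035,"y":0.004,"z":0,"wx":0,"wy":0,"wz":0}]' >/dev/null
python3 -c "
from h import *
go(.628,-.005,.084,-1.2)"
```

```text
shift [-2.800e-03  1.000e-04  1.164e-01] wz 0.1 | at [ 0.6277 -0.0017  0.2004] yang -1.1 tilt [ 0.12 -0.28] q [ 0.51  0.36 -0.71  1.52  0.24  1.34 -0.23] F [ 0.1  0.4 -3.1] t 49.0 w 0.155
```

```bash
python3 -m handwheel '[{"x":-0.002,"y":0,"z":0.006,"wx":0,"wy":0,"wz":0.1},{"x":-0.002,"y":0,"z":0.018,"wx":0,"wy":0,"wz":0.1},{"x":-0.002,"y":0,"z":0.03,"wx":0,"wy":0,"wz":0.1},{"x":-0.002,"y":0,"z":0.037,"wx":0,"wy":0,"wz":0.1},{"x":-0.002,"y":0,"z":0.04,"wx":0,"wy":0,"wz":0.1},{"x":-0.002,"y":0,"z":0.04,"wx":0,"wy":0,"wz":0.1},{"x":-0.002,"y":0,"z":0.04,"wx":0,"wy":0,"wz":0.1}]'
python3 - <<'E'
from h import *
go(.628,-.005,.084,-1.2)
t=shot('top');s=shot('side')
bg=lambda d:cv2.cvtColor(d['image'],cv2.COLOR_RGB2BGR)
f=lambda i:cv2.resize(i,(400,400),interpolation=cv2.INTER_CUBIC)
for d,lz in((s,.081),): 
    im=bg(d)
    # predicted lower front edge of a well-centred cover
    for sx in(-.048,.048):
        c=np.cos(np.radians(-1.2));q=proj(d,[.6288+sx*c-.095*.021,-.0046-.095,lz]);print(q)
cv2.imwrite('pics/g8.png',np.hstack([f(bg(t)[140:250,320:430]),f(im[150:310,270:430])]))
E
```

```text
time: 49.58
position: [0.6278, -0.0056, 0.1601]
tool_rot: [2.244, 2.192, -0.004]
ft_force: [-0.0, -0.0, -2.5]
grip_width: 0.156
grip_force: 40.0
shift [ 0.001  -0.      0.0761] wz -0.14 | at [ 0.6278 -0.0056  0.1601] yang -1.34 tilt [ 0.1  -0.31] q [ 0.51  0.39 -0.7   1.57  0.26  1.27 -0.25] F [-0.  -0.  -2.5] t 49.58 w 0.156
[322.07538018 256.64539318]
[374.00302256 255.3440798 ]
```

View pics/g8.png

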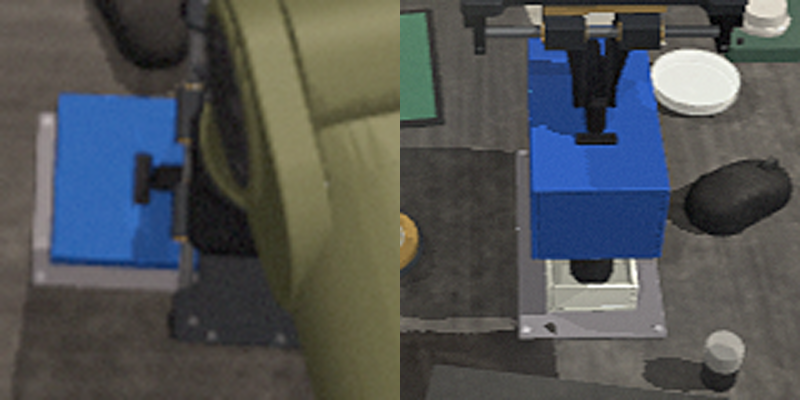

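The cover is over the tray, and its lower front edge runs from about (323,253) to (375,253) in the side image. x matches the prediction, but y may be a few mm off, so I'll check it numerically.

Run:
```python
from h import *
np.set_printoptions(precision=4,suppress=True)
t=shot('top');s=shot('side')
def blue(d):return cv2.inRange(cv2.cvtColor(d['image'],cv2.COLOR_RGB2HSV),(105,150,40),(125,255,255))
k=blue(t);k[:,:325]=0;k[:,365:]=0;k[:150]=0;k[230:]=0
L=[(np.flatnonzero(k[r])[0]-.5,r) for r in range(172,208,5)]
print('left edge world',[ray(t,u,v,.155)[:2].round(4).tolist() for u,v in L])
for c in(338,345,352):
    f=np.flatnonzero(k[:,c]);print(c,ray(t,c,f[0]-.5,.155)[:2],ray(t,c,f[-1]+.5,.155)[:2])
k=blue(s);k[:200]=0;k[290:]=0
for c in(328,340,365,371):
    f=np.flatnonzero(k[:,c]);print('low',c,f[-1]+.5,ray(s,c,f[-1]+.5,.0812))
for r in(235,245):
    f=np.flatnonzero(k[r,300:400])+300;print(f[0]-.5,f[-1]+.5)
```

```text
left edge world [[0.6635, 0.0911], [0.6529, 0.0909], [0.6423, 0.0906], [0.6317, 0.0925], [0.6211, 0.0922], [0.6105, 0.092], [0.6, 0.0917], [0.5895, 0.0914]]
338 [0.6775 0.0862] [0.5802 0.0839]
345 [0.6779 0.0714] [0.5806 0.0692]
352 [0.6783 0.0566] [0.5789 0.0545]
low 328 252.5 [ 0.5902 -0.0902  0.0812]
low 340 252.5 [ 0.6125 -0.0909  0.0812]
low 365 252.5 [ 0.6589 -0.0924  0.0812]
low 371 252.5 [ 0.6701 -0.0928  0.0812]
322.5 376.5
322.5 374.5
```

Run:
```python
from h import *
np.set_printoptions(precision=1,suppress=True)
s=shot('side');im=s['image'].astype(int)
c=346
for n,y,z in(('cov top back',.0904,.155),('cov top front',-.0996,.155),('cov low front',-.0996,.081),('tray top front',-.0866,.035),('tray foot',-.0866,.005),('rim top front',-.1106,.005)):print(n,proj(s,[.629,y,z]))
for r in range(220,295):print(r,im[r,340],end=' ;' )
```

```text
cov top back [342.9 161.7]
cov top front [351.7 228.1]
cov low front [349.3 256. ]
tray top front [347.4 266.1]
tray foot [346.6 275.6]
rim top front [347.6 285.6]
220 [ 52 100 191] ;221 [ 49  95 187] ;222 [ 52  97 189] ;223 [ 50  98 189] ;224 [ 54  99 193] ;225 [ 54 104 200] ;226 [ 30  64 128] ;227 [ 27  52 105] ;228 [ 30  58 114] ;229 [ 31  60 115] ;230 [ 30  57 113] ;231 [ 32  60 115] ;232 [ 29  57 112] ;233 [ 37  64 118] ;234 [ 30  56 113] ;235 [ 34  61 116] ;236 [ 27  56 113] ;237 [ 26  56 113] ;238 [ 29  58 115] ;239 [ 30  58 116] ;240 [ 36  63 119] ;241 [ 29  58 113] ;242 [ 28  58 113] ;243 [ 30  58 115] ;244 [ 34  61 114] ;245 [ 32  59 114] ;246 [ 25  53 113] ;247 [ 33  60 115] ;248 [ 35  60 117] ;249 [ 27  56 113] ;250 [ 34  59 114] ;251 [ 29  56 114] ;252 [ 32  64 124] ;253 [31 44 72] ;254 [24 26 19] ;255 [30 25 30] ;256 [24 25 25] ;257 [29 31 31] ;258 [27 29 30] ;259 [25 25 27] ;260 [15 18 22] ;261 [27 26 28] ;262 [140 139 128] ;263 [164 161 149] ;264 [205 203 188] ;265 [153 152 139] ;266 [158 159 145] ;267 [156 156 145] ;268 [173 172 158] ;269 [166 164 153] ;270 [168 165 156] ;271 [167 168 157] ;272 [163 164 151] ;273 [200 200 182] ;274 [149 148 142] ;275 [127 121 124] ;276 [133 128 130] ;277 [130 125 127] ;278 [130 127 127] ;279 [127 121 124] ;280 [146 139 142] ;281 [145 140 142] ;282 [143 136 140] ;283 [146 141 142] ;284 [141 135 139] ;285 [63 63 62] ;286 [106 104  97] ;287 [118 113 106] ;288 [110 108 100] ;289 [111 105 101] ;290 [106 102  96] ;291 [110 104 100] ;292 [109 106 100] ;293 [108 104 100] ;294 [109 105 100] ;
```

The cover sits about 2–3 mm too far toward +y. I'll correct that and lower it.

```bash
python3 -m handwheel '[{"x":-0.001,"y":0,"z":0.004,"wx":0,"wy":0,"wz":0},{"x":-0.0015,"y":0,"z":0.013,"wx":0,"wy":0,"wz":0},{"x":-0.0015,"y":0,"z":0.024,"wx":0,"wy":0,"wz":0},{"x":-0.0015,"y":0,"z":0.036,"wx":0,"wy":0,"wz":0},{"x":-0.0015,"y":0,"z":0.047,"wx":0,"wy":0,"wz":0},{"x":-0.0015,"y":0,"z":0.056,"wx":0,"wy":0,"wz":0},{"x":-0.0015,"y":0,"z":0.063,"wx":0,"wy":0,"wz":0},{"x":-0.0015,"y":0,"z":0.067,"wx":0,"wy":0,"wz":0},{"x":-0.0015,"y":0,"z":0.069,"wx":0,"wy":0,"wz":0},{"x":-0.0015,"y":0,"z":0.069,"wx":0,"wy":0,"wz":0}]'
python3 -m handwheel '[{"x":0,"y":0,"z":0.001,"wx":0,"wy":0,"wz":0},{"x":0,"y":0,"z":0.001,"wx":0,"wy":0,"wz":0},{"x":0,"y":0,"z":0.002,"wx":0,"wy":0,"wz":0},{"x":0,"y":0,"z":0.002,"wx":0,"wy":0,"wz":0},{"x":0,"y":0,"z":0.003,"wx":0,"wy":0,"wz":0},{"x":0,"y":0,"z":0.003,"wx":0,"wy":0,"wz":0}]'
python3 -m handwheel '[{"x":0,"y":0,"z":0.001,"wx":0,"wy":0,"wz":0},{"x":0,"y":0,"z":0.001,"wx":0,"wy":0,"wz":0}]'
```

```text
time: 50.67
position: [0.6279, -0.0076, 0.091]
tool_rot: [2.244, 2.192, -0.004]
ft_force: [-1.2, 0.3, -3.3]
grip_width: 0.159
grip_force: 40.0
time: 51.17
position: [0.628, -0.0077, 0.0884]
tool_rot: [2.243, 2.191, -0.004]
ft_force: [0.5, -1.0, -2.8]
grip_width: 0.158
grip_force: 40.0
time: 51.33
position: [0.6279, -0.0077, 0.0872]
tool_rot: [2.243, 2.192, -0.004]
ft_force: [-0.4, 0.8, -2.9]
grip_width: 0.156
grip_force: 40.0
```

```bash
for i in 1; do python3 -m handwheel '[{"x":0,"y":0,"z":0.001,"wx":0,"wy":0,"wz":0},{"x":0,"y":0,"z":0.001,"wx":0,"wy":0,"wz":0}]'
python3 -m handwheel '[{"x":0,"y":0,"z":0.001,"wx":0,"wy":0,"wz":0},{"x":0,"y":0,"z":0.001,"wx":0,"wy":0,"wz":0}]'
python3 -m handwheel '[{"x":0,"y":0,"z":0.0008,"wx":0,"wy":0,"wz":0},{"x":0,"y":0,"z":0.0008,"wx":0,"wy":0,"wz":0}]'; done
```

```text
time: 51.5
position: [0.6279, -0.0077, 0.0862]
tool_rot: [2.243, 2.192, -0.004]
ft_force: [0.0, 0.1, -2.7]
grip_width: 0.158
grip_force: 40.0
time: 51.67
position: [0.6279, -0.0077, 0.0852]
tool_rot: [2.244, 2.192, -0.004]
ft_force: [-1.4, 0.1, -2.5]
grip_width: 0.161
grip_force: 40.0
time: 51.83
position: [0.6279, -0.0077, 0.0844]
tool_rot: [2.244, 2.192, -0.004]
ft_force: [-0.1, -0.0, -3.5]
grip_width: 0.151
grip_force: 40.0
```

```bash
python3 -m handwheel '[{"x":0,"y":0,"z":0.0008,"wx":0,"wy":0,"wz":0},{"x":0,"y":0,"z":0.0008,"wx":0,"wy":0,"wz":0}]'
python3 -m handwheel '[{"x":0,"y":0,"z":0.0006,"wx":0,"wy":0,"wz":0},{"x":0,"y":0,"z":0.0006,"wx":0,"wy":0,"wz":0}]'
```

```text
time: 52.0
position: [0.6281, -0.0077, 0.0839]
tool_rot: [2.243, 2.191, -0.004]
ft_force: [-0.1, 0.0, -3.3]
grip_width: 0.158
grip_force: 40.0
time: 52.17
position: [0.6283, -0.0077, 0.0837]
tool_rot: [2.243, 2.191, -0.003]
ft_force: [-1.1, -0.3, 0.9]
grip_width: 0.157
grip_force: 40.0
```

```bash
python3 -m handwheel '[{"x":0,"y":0,"z":0.0006,"wx":0,"wy":0,"wz":0},{"x":0,"y":0,"z":0.0006,"wx":0,"wy":0,"wz":0}]'
python3 -m handwheel '[{"x":0,"y":0,"z":0,"wx":0,"wy":0,"wz":0},{"x":0,"y":0,"z":0,"wx":0,"wy":0,"wz":0},{"x":0,"y":0,"z":0,"wx":0,"wy":0,"wz":0},{"x":0,"y":0,"z":0,"wx":0,"wy":0,"wz":0},{"x":0,"y":0,"z":0,"wx":0,"wy":0,"wz":0},{"x":0,"y":0,"z":0,"wx":0,"wy":0,"wz":0},{"x":0,"y":0,"z":0,"wx":0,"wy":0,"wz":0}]' 0.06
python3 -m handwheel '[{"x":0,"y":0,"z":-0.01,"wx":0,"wy":0,"wz":0},{"x":0,"y":0,"z":-0.03,"wx":0,"wy":0,"wz":0},{"x":0,"y":0,"z":-0.06,"wx":0,"wy":0,"wz":0},{"x":0,"y":0,"z":-0.09,"wx":0,"wy":0,"wz":0},{"x":0,"y":0,"z":-0.12,"wx":0,"wy":0,"wz":0},{"x":0,"y":0,"z":-0.14,"wx":0,"wy":0,"wz":0},{"x":0,"y":0,"z":-0.15,"wx":0,"wy":0,"wz":0}]'
python3 -m handwheel '[{"x":0.02,"y":-0.02,"z":0,"wx":0,"wy":0,"wz":0},{"x":0.05,"y":-0.05,"z":0,"wx":0,"wy":0,"wz":0},{"x":0.08,"y":-0.08,"z":0,"wx":0,"wy":0,"wz":0},{"x":0.11,"y":-0.11,"z":0,"wx":0,"wy":0,"wz":0},{"x":0.14,"y":-0.14,"z":0,"wx":0,"wy":0,"wz":0},{"x":0.17,"y":-0.16,"z":0,"wx":0,"wy":0,"wz":0},{"x":0.2,"y":-0.17,"z":0,"wx":0,"wy":0,"wz":0},{"x":0.23,"y":-0.17,"z":0,"wx":0,"wy":0,"wz":0},{"x":0.24,"y":-0.17,"z":0,"wx":0,"wy":0,"wz":0},{"x":0.24,"y":-0.17,"z":0,"wx":0,"wy":0,"wz":0}]'
python3 - <<'E'
from h import *
t=shot('top');s=shot('side')
bg=lambda d:cv2.cvtColor(d['image'],cv2.COLOR_RGB2BGR)
f=lambda i:cv2.resize(i,(400,400),interpolation=cv2.INTER_CUBIC)
cv2.imwrite('pics/end.png',np.hstack([f(bg(t)[150:300,300:450]),f(bg(s)[140:300,240:400])]))
h=cv2.cvtColor(t['image'],cv2.COLOR_RGB2HSV);k=cv2.inRange(h,(105,150,40),(125,255,255));k[:150]=0;k[235:]=0;k[:,:325]=0;k[:,425:]=0
cs,_=cv2.findContours(k,0,2);c=max(cs,key=cv2.contourArea);r=cv2.minAreaRect(c)
w=np.array([ray(t,u,v,.079)[:2] for u,v in cv2.boxPoints(r)]);e=np.diff(w,axis=0)
print(w.mean(0),np.linalg.norm(e,axis=1),np.degrees(np.arctan2(e[:,1],e[:,0])))
E
```

```text
time: 52.33
position: [0.6286, -0.0077, 0.0836]
tool_rot: [2.243, 2.191, -0.003]
ft_force: [-0.5, -1.1, 4.3]
grip_width: 0.158
grip_force: 40.0
time: 52.92
position: [0.628, -0.0077, 0.0825]
tool_rot: [2.243, 2.192, -0.004]
ft_force: [-0.6, -0.1, -0.4]
grip_width: 0.604
grip_force: 0.0
time: 53.5
position: [0.6292, -0.0063, 0.2371]
tool_rot: [2.24, 2.189, 0.002]
ft_force: [-0.1, -0.6, -0.1]
grip_width: 0.696
grip_force: 0.0
time: 54.33
position: [0.4618, 0.2406, 0.2309]
tool_rot: [2.238, 2.199, -0.003]
ft_force: [0.4, -0.4, -0.5]
grip_width: 0.689
grip_force: 0.0
[ 0.62689995 -0.00564216] [0.09843566 0.19132763 0.09837705] [ -1.47705023 -91.40433469 177.7989468 ]
```

View pics/end.png

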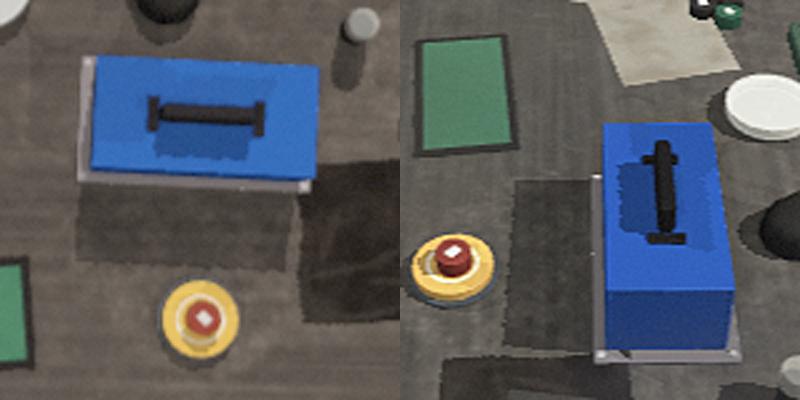

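The cover is down on the rim plate and centred to about 2 mm. The mount is on the middle of the stand, and the arm is clear of everything.

```bash
python3 -c "
from bench import ctrl
print(ctrl.close_job())"
```

```text
the job is handed in; nothing more can be done
None
```

The job is done and handed in at about 54 s: the mount is within about 1 mm of the stand's middle, the carton and can are back upright within about 2 mm of their old places, and the cover sits on the rim plate within about 2 mm of the tray's centre.

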